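# Clamp a matched pair of dark wooden halves in the bench screw press

### The job

One half of a dark wooden handle blank already lies in the bench press: find its matching dark half on the table and lay it on top, flush all round, under the raised foot. Swing the wheel's folding crank handle fully upright and push it down until it is latched, and only after that wind the wheel clockwise (seen from above) until you feel the pair clamped tight, without forcing it. Leave the crank upright and latched, let go, and do not disturb the other things on the bench.

Things in the scene. Friction and masses are not known exactly. Their poses are not given: they have to be found in the camera images.
- press: Green bench screw press fixed to the table. Origin: centre of its underside, on the vertical screw axis; own z up. Base 220 (own x) x 150 (own y) mm with a steel bed 70 x 140 mm, top 28 mm above the table. Columns 22 mm thick stand 82 mm off the axis at own +x and -x; the beam over them is 50 mm wide, 118 to 154 mm up. Work is fed under the foot along own y from either open side.
- platen: The steel sole of the pressing foot, 50 mm (press's own x) x 130 mm (own y), on a black rubber pad (gives 1 mm per 30 N, 6 mm at most) under the crosshead. Origin: centre of the sole's underside. It starts 66 to 78 mm above the table and moves straight down 20 mm per turn of the wheel (3.2 mm per rad); no rotation.
- half_lower: Dark wooden half, 280 x 40 x 12 mm, lying loose on the bed, its long side (own x) roughly along the press's own y, centred within 15 mm of the screw axis; it sticks out about 70 mm past the bed on both sides. Origin: centre of its underside; own z up.
- half_upper: The matching loose dark wooden half, 280 x 40 x 12 mm, about 0.09 kg, lying flat on the table to the left or right of the press, long side (own x) roughly along world x. Origin: centre of its underside. Either end may go either way.
- half_pale: A loose pale wooden strip of the same size, 280 x 40 x 12 mm, lying flat on the table on the other side; not wanted. Origin: centre of its underside.
- offcut: Loose brown offcut, 110 x 40 x 12 mm, lying flat between robot and press; a bystander. Origin: centre of its underside.
- glue: White plastic bottle with orange cap, 60 mm across, 150 mm tall, standing behind the press; a bystander. Origin: centre of its underside.
- canister: Red canister, 90 mm across, 130 mm tall, standing at the back; a bystander. Origin: centre of its underside.
- jar: Glass jar with steel lid, 64 mm across, 85 mm tall, standing at the back; a bystander. Origin: centre of its underside.
- brush: Flat brush lying at the back, 200 mm long; a bystander. Origin: centre of its underside.
- hammer: Hammer lying at the far right, 260 mm long; a bystander. Origin: centre of its underside.
- wheel: Dark three-spoked handwheel, 136 mm across, turning about the vertical screw axis (own z, up) over the beam; clockwise seen from above lowers the foot. Origin: on the axis, 168 mm up. Self-locking: the crank needs about 9 N along its circle while the foot runs free; from first touch this climbs by some 7 N per rad, and is tight about 1 rad on: some 15 N turning, 10 N left when held still.
- fold (a joint): Swing of the folding crank handle about its horizontal hinge, rad: 0 folded flat over the wheel, 1.571 fully upright against its stop. It stays where it is left (takes about 1.5 N at the grip). Not latched, the handle folds back down as soon as the wheel is cranked clockwise by it.
- latch (a joint): Travel of the handle along its own length towards its hinge, m: 0 drawn out (start), 0.012 pushed fully in. Only with the handle fully upright can its tail enter the slot in the knuckle, which locks the fold. A stiff slide: about 9 to 14 N to push, and it stays where it is left.
- crank_pivot (a point): Hinge pin of the folding handle, on the wheel 46 mm from the screw axis, 212 mm above the table and 20 mm above the rim's top. Own x points along the handle from the hinge to its tip, own y along the hinge pin, own z square to both (up when folded); the frame swings with the handle.
- crank_tip (a point): Free end of the red handle sleeve, on its axis: 76 mm from the pin with the handle drawn out, 64 mm when latched. The sleeve is a red cylinder 20 mm thick and 56 mm long, spinning freely on the handle; the rest is bare steel shank. Folded, it lies level across a chord of the open three-spoked wheel, its axis 20 mm above the rim's top.
- wheel_centre (a point): Point on the vertical screw axis at the height of the hinge pin (212 mm). The wheel's rim is 136 mm over all, its top 192 mm above the table, 16 mm thick; the wheel turns in place and does not rise or sink.
- rim_mark (a point): A point on the wheel's rim, 60 mm from the screw axis; it goes round with the wheel.

How it is judged:
By the outcome, as a careful person would: the job done as asked, in the order asked, and still so for the second after the job is handed in, with the robot touching nothing.
It also fails if it takes over 70 s, if anything falls off the work surface, if the arm or the gripper's body presses on something with over 40 N, if the wrist force passes 120 N, or if a joint passes its speed limit or range.

### The arm

A 6-joint arm with a two-finger parallel gripper is mounted at the origin on the work surface. World frame = base frame: x ahead of the robot, y to its left, z up, the work surface at z = 0. Lengths are in m, angles in rad, forces in N, time in s.
With the tool pointing down it reaches from about 0.425 to 0.925 m from the base axis. Payload 12.5 kg.
Tool frame: the origin (TCP) lies midway between the tips of the shut fingers; the grasp point (between the pads) lies 19 mm behind it (hold_point_z is the distance from the TCP to the grasp point, in m); z points along the fingers, y is the direction in which the jaws open and shut (so a half turn about z gives the same grasp; the last joint's range is limited). The gripper opens to 85 mm and grips with 20 to 120 N. Pads are 22 mm wide; open, the fingers measure 114 mm over their backs; the gripper's body (76 mm by 85 mm) begins 54 mm behind the grasp point. The pads swing forward as they close: fully open they stand 13 mm farther back than shut.
Start: joints at [-1.422, 0.491, 1.559, -0, 1.092, -0.106], TCP at [0.158, -0.605, 0.231] pointing down, gripper open.
Joint ranges: [-3.1, 3.1], [-0.84, 2.19], [0.05, 2.79], [-1.13, 4.28], [0.06, 2.93], [-2.69, 2.69]. Speed limits (rad/s): [2.22, 2.22, 2.79, 3.14, 3.14, 3.14].

### API

Orientations are given as a rotation vector (axis times angle).
In Python, from rig import state, get_image, close_job, hold_point_z gives the robot as it stands.
- The arm moves only by the tool carry_out, never from a script. Its argument "moves" is a list of rows, each an object of numbers: "fingers": the closure, from -1 (fully open) to 1 (shut); "x", "y", "z": the shift along the tool's x, y, z in m; "yaw": the turn about the tool's z in degrees. A call has 1 to 10 rows; each row shifts and turns the pose as measured when the row begins, along the tool's axes as they then stand; what a row does not reach is not made up. A row lasts 1/12 s, in which the tool goes at most 41.7 mm and 7.16 degrees, less where a joint would pass 70% of its speed; a pose out of reach is approached as far as the arm can. A call is refused whole if a number of a shift passes 0.0417 or a number of a turn 7.16, either way. A call with a gripper value outside its range is refused whole. The fingers move at their own pace and stop on an object; "force" is the grip in N (left out, the last holds). Time passes only in rows, so rows that do not move let the fingers close. It gives the time, the measured TCP pose, the force and the opening at its end, in the units of the state.
- state(): the state, without advancing time (a new reading comes with each control period).
- get_image(name): name is "scene" or "top" or "wrist"; returns a dict with "color" (420x560x3 uint8, blue, green, red), "fovy" (degrees; the focal length in pixels is half the picture's height over the tangent of half this angle, whatever the lens; pixels are square), "cx", "cy" (the principal point, pixels), "D" ([k1, k2, p1, p2, k3] as OpenCV has them; the pictures are not rectified), "camera_from_world" (4x4, takes a point from world to camera coordinates). Camera axes: x right, y up, looking along -z (the intrinsics and any distortion apply to the point x, -y, -z); pixel columns grow to the right and rows downward; lengths in m; the calibration is good to about 2 mm. A picture is of the moment at which its call begins. There is no depth.
- close_job(): hands the job in, once; it reports no verdict.
The state is a dict: "time_s": time; "q": joint angles; "joint_velocities": joint speeds; "effort": joint torques, N m; "tcp_pos": TCP position; "orientation": TCP orientation; "wrist_force": force on the tool from outside, world axes, zero at the start; "wrist_torque": the same for the moment, N m; "gripper_width": finger opening in m.
Only numpy, scipy, OpenCV 4.12 (cv2) and the standard library are available. Lean on these libraries where they do the work, as an engineer would, in place of code of your own. Each camera call takes 0.05 s, during which the arm holds its last target. There are 200 camera calls.

## Working session

There is one attempt and no reset: what is moved stays moved. The work goes in short steps, Python scripts to look and compute and a tool call to move; the robot and the scene stay as the last step left them, time stands still between calls to the robot, and variables do not carry over. Pictures are saved under pics/ and viewed, about 8 in all and at most 12, crops included, and the job is handed in when it is done.

Besides the shell and the picture viewer there is one more tool, called after "Emit:" in YAML: its name, and indented under it one key for each argument. carry_out: Moves the arm, as the interface text tells. Its arguments: {"type":"object","properties":{"moves":{"type":"array"},"force":{"type":"number"}},"required":["moves"]}

```bash
ls; mkdir -p pics; python3 - <<'E'
from rig import *
import cv2,numpy as np
print(state(), hold_point_z)
for n in("scene","top"):
    im=get_image(n); cv2.imwrite(f"pics/{n}0.png",im["color"]); print(n,im["fovy"],im["cx"],im["cy"],im["D"]); print(np.round(im["camera_from_world"],3))
E
```

```text
pics
{'time_s': 0.0, 'q': array([-1.42160475e+00,  4.91566423e-01,  1.55944323e+00, -2.19174667e-05,
        1.09170863e+00, -1.05601203e-01]), 'joint_velocities': array([-1.03248513e-03,  3.30781859e-04,  4.05529147e-04, -8.27151806e-05,
       -3.14583129e-04,  2.12845586e-05]), 'effort': array([-2.98380583e-03, -6.18443871e+01, -2.61590981e+01, -1.33375479e-04,
        3.89075372e-03, -2.63054176e-05]), 'tcp_pos': array([ 0.15751085, -0.60459415,  0.23072562]), 'orientation': array([-3.11501550e+00, -3.99018668e-01,  6.90448010e-05]), 'wrist_force': array([-0.59581754, -0.58059491, -0.18501384]), 'wrist_torque': array([ 0.02985447,  0.00645664, -0.03208912]), 'gripper_width': 0.08541418819263026} 0.0187
scene 53.67393714155144 277.0021869244085 206.84246409552216 [-0.02804044  0.          0.          0.          0.        ]
[[-0.308  0.951 -0.007  0.286]
 [-0.737 -0.233  0.634  0.289]
 [ 0.602  0.2    0.773 -1.582]
 [ 0.     0.     0.     1.   ]]
top 51.04864738262134 267.38282817552573 214.05388209258945 [-0.00472085  0.          0.          0.          0.        ]
[[ 0.026 -0.999  0.02  -0.137]
 [ 0.994  0.028  0.102 -0.581]
 [-0.103  0.017  0.995 -1.288]
 [ 0.     0.     0.     1.   ]]
```

View pics/scene0.png

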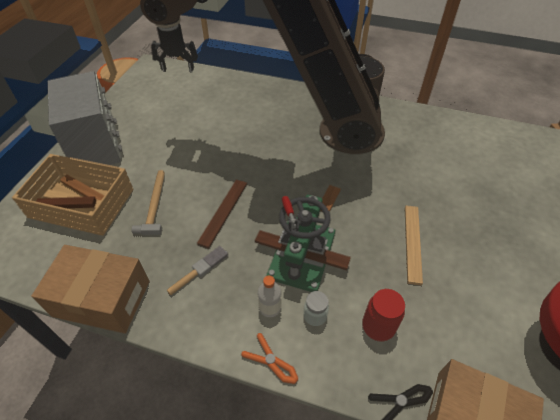

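View pics/top0.png

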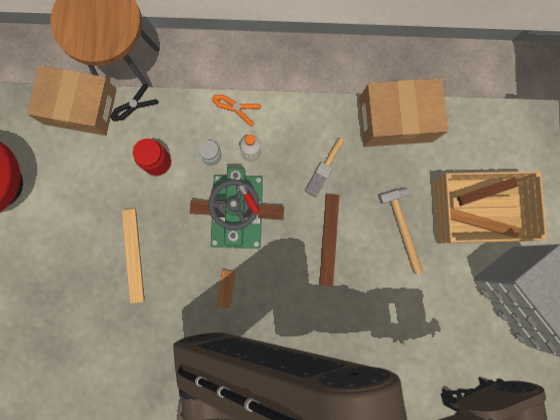

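Scene: the dark half is at right, in the top view around (330,240). The pale strip is at left (133,255). The press is at (236,210) with the lower half running left-right and the red crank at (250,203). The offcut is at (226,288).

```bash
cat > h.py <<'E'
from rig import *
import cv2,numpy as np
def grab(n,save=None):
    im=get_image(n); 
    if save: cv2.imwrite(f"pics/{save}.png",im["color"])
    h=im["color"].shape[0]; f=h/2/np.tan(np.radians(im["fovy"])/2)
    im["K"]=np.array([[f,0,im["cx"]],[0,f,im["cy"]],[0,0,1.]]); im["Dd"]=np.array(im["D"],float)
    T=np.array(im["camera_from_world"]); im["T"]=T; im["C"]=-T[:3,:3].T@T[:3,3]
    return im
def rays(im,p):
    u=cv2.undistortPoints(np.array(p,float).reshape(-1,1,2),im["K"],im["Dd"]).reshape(-1,2)
    return np.c_[u[:,0],-u[:,1],-np.ones(len(u))]@im["T"][:3,:3]
def onz(im,p,z):
    d=rays(im,p); return im["C"]+d*((z-im["C"][2])/d[:,2])[:,None]
def proj(im,P):
    c=np.atleast_2d(P)@im["T"][:3,:3].T+im["T"][:3,3]; c=c*[1,-1,-1]
    return cv2.projectPoints(c,np.zeros(3),np.zeros(3),im["K"],im["Dd"])[0].reshape(-1,2)
def blobs(im,lo,hi,roi,amin=40):
    x0,y0,x1,y1=roi; hsv=cv2.cvtColor(im["color"],cv2.COLOR_BGR2HSV)
    m=cv2.inRange(hsv,np.array(lo),np.array(hi)); k=np.zeros_like(m); k[y0:y1,x0:x1]=m[y0:y1,x0:x1]
    cs,_=cv2.findContours(k,cv2.RETR_EXTERNAL,cv2.CHAIN_APPROX_NONE)
    return sorted([c for c in cs if cv2.contourArea(c)>amin],key=cv2.contourArea,reverse=True)
def rect(im,c,z):
    """rect on plane z of a contour (m): centre, sizes, angle of long side deg"""
    p=onz(im,c.reshape(-1,2),z)[:,:2]
    (cx,cy),(w,h),a=cv2.minAreaRect((p*1000).astype(np.float32))
    if w<h: w,h,a=h,w,a+90
    return round(cx,1),round(cy,1),round(w,1),round(h,1),round((a+90)%180-90,2)
E
python3 - <<'E'
from h import *
im=grab("top"); hsv=cv2.cvtColor(im["color"],cv2.COLOR_BGR2HSV)
for p in [(330,240),(200,208),(275,211),(133,255),(226,288),(250,203),(256,225),(233,204),(223,240)]: print(p,hsv[p[1],p[0]])
print("C",im["C"])
for nm,roi,z in [("up",(310,185,350,295),.012),("low",(180,190,300,230),.040),("off",(210,262,240,310),.012)]:
    for c in blobs(im,(0,90,30),(14,220,140),roi): print(nm,cv2.contourArea(c),cv2.boundingRect(c),rect(im,c,z))
for c in blobs(im,(50,60,30),(90,255,200),(195,160,280,260)): print("green",cv2.boundingRect(c),rect(im,c,.02))
for c in blobs(im,(0,200,120),(6,255,255),(225,170,280,230),10)+blobs(im,(174,200,120),(180,255,255),(225,170,280,230),10): print("red",cv2.boundingRect(c),rect(im,c,.212))
cv2.imwrite("pics/t1.png",cv2.resize(im["color"][150:300,180:360],None,fx=4.4,fy=4,interpolation=cv2.INTER_CUBIC))
E
```

```text
(330, 240) [ 10 145 111]
(200, 208) [ 10 144 108]
(275, 211) [ 11 155 105]
(133, 255) [ 17 122 222]
(226, 288) [ 13 149  94]
(250, 203) [  1 203 178]
(256, 225) [ 69  97 121]
(233, 204) [ 16  17 170]
(223, 240) [ 70  99 119]
C [ 0.44904787 -0.09838006  1.34330865]
up 1140.0 (320, 194, 20, 93) (514.7, -310.7, 279.1, 41.3, -3.53)
low 304.5 (247, 192, 37, 27) (599.1, -108.6, 129.1, 57.9, 69.06)
low 215.5 (190, 200, 20, 15) (599.7, 81.2, 58.9, 39.4, 87.76)
off 389.0 (217, 271, 19, 37) (358.5, -2.3, 109.4, 40.1, -7.64)
green (211, 218, 50, 30) (526.6, -27.1, 148.0, 85.9, -89.61)
green (213, 168, 50, 36) (682.5, -34.8, 162.3, 86.3, 74.14)
green (216, 185, 21, 17) (646.0, 3.1, 69.2, 39.3, -58.98)
green (225, 207, 16, 17) (579.9, -16.0, 48.8, 45.2, 2.04)
red (244, 194, 15, 19) (594.3, -74.1, 51.4, 16.9, 33.9)
```

View pics/t1.png

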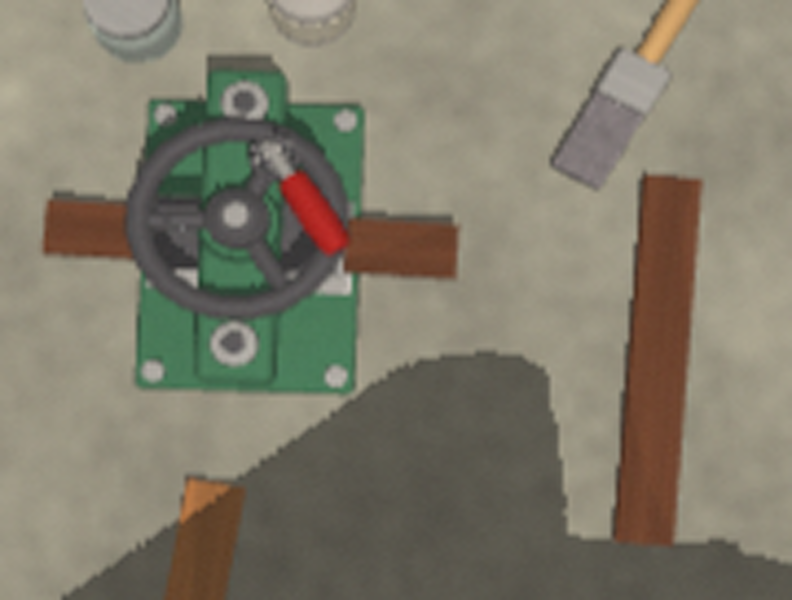

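The crop shows the hinge at px (240.2,188.2) and the red tip at (256.8,210). The hub is at (233.4,203.5). The lower half's ends are at px x≈190.5 and 284.

```bash
python3 - <<'E'
from h import *
im=grab("top")
pts={"hinge":((240.2,188.2),.212),"tip":((256.8,210),.212),"hub":((233.4,203.5),.2),}
for k,(p,z) in pts.items(): print(k,onz(im,[p],z).round(4))
# wheel rim outer bbox from dark mask
hsv=cv2.cvtColor(im["color"],cv2.COLOR_BGR2HSV)
# lower half pieces: top surface points
lo=[c for roi in((180,195,209,225),(263,195,300,225)) for c in blobs(im,(0,100,60),(16,220,150),roi)[:1]]
P=np.vstack([onz(im,c.reshape(-1,2),.04)[:,:2] for c in lo]).astype(np.float32)*1000
for c in lo: print("piece",cv2.boundingRect(c),rect(im,c,.04))
(a,b,ang)=cv2.minAreaRect(P); print("low",a,b,ang)
g=np.vstack(blobs(im,(50,60,30),(90,255,200),(195,160,280,260)))
cr=[(211.5,246.8),(260.5,247.8),(262.5,176.5),(214,175.2)]
print("base corners z=.02?",onz(im,cr,.016).round(4)[:,:2])
d=lambda: None
E
```

```text
hinge [[ 0.6314 -0.0456  0.212 ]]
tip [[ 0.5756 -0.0903  0.212 ]]
hub [[ 0.5923 -0.0286  0.2   ]]
piece (190, 200, 19, 14) (600.5, 83.1, 53.8, 39.0, -88.4)
piece (263, 205, 21, 14) (591.7, -137.5, 59.7, 39.0, -88.46)
low (595.432861328125, -28.833877563476562) (278.646240234375, 39.427146911621094) 87.75800323486328
base corners z=.02? [[ 0.4825  0.0439]
 [ 0.4834 -0.1033]
 [ 0.7011 -0.1034]
 [ 0.7008  0.0448]]
```

```bash
cat >> h.py <<'E'
from scipy.spatial.transform import Rotation as R
def to(target=None,ang=None):
    """print tool-frame shift to a world TCP target and yaw (deg) to bring tool x to world angle ang"""
    s=state(); M=R.from_rotvec(s["orientation"]).as_matrix(); th=np.degrees(np.arctan2(M[1,0],M[0,0]))
    print("t %.2f tcp %s th %.2f tilt %.2f F %s w %.4f q6 %.2f"%(s["time_s"],s["tcp_pos"].round(4),th,np.degrees(np.arccos(-M[2,2])),s["wrist_force"].round(1),s["gripper_width"],s["q"][5]))
    if ang is not None: print("yaw",round((th-ang+180)%360-180,2))
    if target is not None: print("shift mm",(M.T@(np.array(target)-s["tcp_pos"])*1000).round(1))
E
```

Emit:
carry_out:
  moves:
    - {"yaw": 6, "fingers": -1}
    - {"yaw": 6}
    - {"yaw": 6}
    - {"x": 0.025, "y": -0.033}
    - {"x": 0.025, "y": -0.033}
    - {"x": 0.025, "y": -0.033}
    - {"x": 0.025, "y": -0.033}
    - {"x": 0.025, "y": -0.033}
    - {"x": 0.025, "y": -0.033}
    - {"x": 0.025, "y": -0.033}
  force: 50

```text
invalid input at $.moves[0]: expected keys fingers, x, y, z, yaw
```

```bash
python3 -c "
from h import *
to((.391,-.303,.1),-3.5)"
```

```text
t 0.20 tcp [ 0.1576 -0.6047  0.2309] th 14.60 tilt 0.04 F [-0.4 -1.  -0.3] w 0.0854 q6 -0.11
yaw 18.1
shift mm [ 301.9 -233.   131.1]
```

All keys are needed.

Emit:
carry_out:
  moves:
    - {"fingers": -1, "x": 0, "y": 0, "z": 0, "yaw": 6}
    - {"fingers": -1, "x": 0, "y": 0, "z": 0, "yaw": 6}
    - {"fingers": -1, "x": 0, "y": 0, "z": 0, "yaw": 6}
    - {"fingers": -1, "x": 0.025, "y": -0.033, "z": 0, "yaw": 0}
    - {"fingers": -1, "x": 0.025, "y": -0.033, "z": 0, "yaw": 0}
    - {"fingers": -1, "x": 0.025, "y": -0.033, "z": 0, "yaw": 0}
    - {"fingers": -1, "x": 0.025, "y": -0.033, "z": 0, "yaw": 0}
    - {"fingers": -1, "x": 0.025, "y": -0.033, "z": 0, "yaw": 0}
    - {"fingers": -1, "x": 0.025, "y": -0.033, "z": 0, "yaw": 0}
    - {"fingers": -1, "x": 0, "y": 0, "z": 0, "yaw": 0}
  force: 50

```text
time_s: 1.03
tcp_pos: [0.3233, -0.4141, 0.2283]
orientation: [-3.135, 0.129, 0.002]
wrist_force: [0.2, -1.1, 0.1]
gripper_width: 0.0856
```

```bash
python3 -c "
from h import *
to((.391,-.303,.1),-3.5)"
```

```text
t 1.03 tcp [ 0.3233 -0.4141  0.2283] th -4.72 tilt 0.21 F [ 0.2 -1.1  0.1] w 0.0856 q6 0.62
yaw -1.22
shift mm [  58.5 -115.8  128.7]
```

Emit:
carry_out:
  moves:
    - {"fingers": -1, "x": 0.0145, "y": -0.029, "z": 0.02, "yaw": -1.2}
    - {"fingers": -1, "x": 0.0145, "y": -0.029, "z": 0.02, "yaw": 0}
    - {"fingers": -1, "x": 0.0145, "y": -0.029, "z": 0.02, "yaw": 0}
    - {"fingers": -1, "x": 0.0145, "y": -0.029, "z": 0.02, "yaw": 0}
    - {"fingers": -1, "x": 0, "y": 0, "z": 0, "yaw": 0}
    - {"fingers": -1, "x": 0, "y": 0, "z": 0, "yaw": 0}

```text
time_s: 1.53
tcp_pos: [0.392, -0.2976, 0.1471]
orientation: [3.139, -0.089, 0.001]
wrist_force: [0.5, -0.1, 1.1]
gripper_width: 0.085
```

```bash
python3 - <<'E'
from h import *
to((.391,-.303,.004),-3.5)
im=grab("wrist","w1"); print(im["C"].round(3))
for n,z in(("wrist",.012),("top",.012)):
    m=grab(n) if n=="top" else im
    roi=(310,185,350,295) if n=="top" else (0,0,560,420)
    for c in blobs(m,(0,90,30),(14,220,150),roi,200)[:2]: print(n,cv2.contourArea(c),cv2.boundingRect(c),rect(m,c,z))
E
```

```text
t 1.53 tcp [ 0.392  -0.2976  0.1471] th -3.25 tilt 0.08 F [ 0.5 -0.1  1.1] w 0.0850 q6 0.84
yaw 0.25
shift mm [ -0.8   5.2 143.1]
[ 0.469 -0.302  0.29 ]
wrist 11049.0 (274, 0, 57, 213) (455.5, -310.8, 154.2, 39.6, -3.71)
top 894.5 (320, 194, 20, 80) (532.7, -311.6, 243.2, 41.3, -3.63)
```

View pics/w1.png

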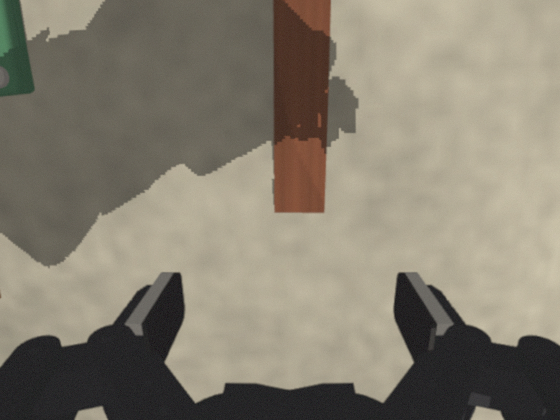

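The wrist view shows the near end of the dark half at px (300,212), between the fingers' line as expected. Next I descend.

Emit:
carry_out:
  moves:
    - {"fingers": -1, "x": 0, "y": 0.007, "z": 0.03, "yaw": 0.3}
    - {"fingers": -1, "x": 0, "y": 0, "z": 0.035, "yaw": 0}
    - {"fingers": -1, "x": 0, "y": 0, "z": 0.035, "yaw": 0}
    - {"fingers": -1, "x": 0, "y": 0, "z": 0.025, "yaw": 0}
    - {"fingers": -1, "x": 0, "y": 0, "z": 0, "yaw": 0}
    - {"fingers": -1, "x": 0, "y": 0, "z": 0, "yaw": 0}

```text
time_s: 2.13
tcp_pos: [0.3922, -0.3166, 0.0237]
orientation: [3.127, -0.112, 0.019]
wrist_force: [0.3, 0.1, 0.3]
gripper_width: 0.0854
```

```bash
python3 -c "
from h import *
to((.392,-.305,.003),-3.6)"
```

```text
t 2.13 tcp [ 0.3922 -0.3166  0.0237] th -4.11 tilt 1.00 F [0.3 0.1 0.3] w 0.0854 q6 0.83
yaw -0.51
shift mm [ -1.3 -11.8  20.5]
```

Emit:
carry_out:
  moves:
    - {"fingers": -1, "x": -0.001, "y": -0.006, "z": 0.005, "yaw": -0.5}
    - {"fingers": -1, "x": 0, "y": -0.006, "z": 0.006, "yaw": 0}
    - {"fingers": -1, "x": 0, "y": 0, "z": 0.006, "yaw": 0}
    - {"fingers": -1, "x": 0, "y": 0, "z": 0.002, "yaw": 0}
    - {"fingers": -1, "x": 0, "y": 0, "z": 0, "yaw": 0}

```text
time_s: 2.55
tcp_pos: [0.3934, -0.3068, 0.0084]
orientation: [3.121, -0.1, 0.028]
wrist_force: [0.1, -0.7, 0.1]
gripper_width: 0.0855
```

```bash
python3 -c "
from h import *
to((.392,-.305,.003),-3.6)"
```

```text
t 2.55 tcp [ 0.3934 -0.3068  0.0084] th -3.67 tilt 1.48 F [ 0.1 -0.7  0.1] w 0.0855 q6 0.84
yaw -0.07
shift mm [-1.6 -1.8  5.4]
```

Emit:
carry_out:
  moves:
    - {"fingers": -1, "x": -0.001, "y": -0.002, "z": 0.004, "yaw": 0}
    - {"fingers": -1, "x": 0, "y": 0, "z": 0.003, "yaw": 0}
    - {"fingers": -1, "x": 0, "y": 0, "z": 0, "yaw": 0}
    - {"fingers": -0.5, "x": 0, "y": 0, "z": 0, "yaw": 0}

```text
time_s: 2.88
tcp_pos: [0.3932, -0.3049, 0.0017]
orientation: [3.12, -0.099, 0.03]
wrist_force: [-0.8, -0.5, -0.4]
gripper_width: 0.0755
```

```bash
python3 -c "
from h import *
to((.392,-.305,.003),-3.6)"
```

```text
t 2.88 tcp [ 0.3932 -0.3049  0.0017] th -3.62 tilt 1.60 F [-0.8 -0.5 -0.4] w 0.0755 q6 0.84
yaw -0.02
shift mm [-1.2  0.2 -1.3]
```

Emit:
carry_out:
  moves:
    - {"fingers": 1, "x": 0, "y": 0, "z": 0, "yaw": 0}
    - {"fingers": 1, "x": 0, "y": 0, "z": 0, "yaw": 0}
    - {"fingers": 1, "x": 0, "y": 0, "z": 0, "yaw": 0}
    - {"fingers": 1, "x": 0, "y": 0, "z": 0, "yaw": 0}
    - {"fingers": 1, "x": 0, "y": 0, "z": 0, "yaw": 0}
    - {"fingers": 1, "x": 0, "y": 0, "z": 0, "yaw": 0}
  force: 60

```text
time_s: 3.38
tcp_pos: [0.3933, -0.3051, 0.0024]
orientation: [3.12, -0.099, 0.031]
wrist_force: [0.7, -0.1, 0.4]
gripper_width: 0.0382
```

```bash
python3 -c "
from h import *
to((.392,-.305,.003),-3.6)"
```

```text
t 3.38 tcp [ 0.3933 -0.3051  0.0024] th -3.64 tilt 1.63 F [ 0.7 -0.1  0.4] w 0.0382 q6 0.84
yaw -0.04
shift mm [-1.3 -0.  -0.6]
```

Emit:
carry_out:
  moves:
    - {"fingers": 1, "x": 0, "y": 0, "z": -0.01, "yaw": 0}
    - {"fingers": 1, "x": 0, "y": 0, "z": -0.02, "yaw": 0}
    - {"fingers": 1, "x": 0, "y": 0.01, "z": -0.02, "yaw": 0}
    - {"fingers": 1, "x": 0, "y": 0.025, "z": -0.02, "yaw": 0}
    - {"fingers": 1, "x": 0.01, "y": 0.025, "z": -0.02, "yaw": -3}
    - {"fingers": 1, "x": 0.02, "y": 0.025, "z": 0, "yaw": -6}
    - {"fingers": 1, "x": 0.02, "y": 0.02, "z": 0, "yaw": -6}
    - {"fingers": 1, "x": 0.02, "y": 0.02, "z": 0, "yaw": -6}
    - {"fingers": 1, "x": 0.02, "y": 0.02, "z": 0, "yaw": -6}
    - {"fingers": 1, "x": 0.02, "y": 0.02, "z": 0, "yaw": -6}

```text
time_s: 4.22
tcp_pos: [0.513, -0.4482, 0.1083]
orientation: [3.011, 0.821, 0.014]
wrist_force: [-0.7, -0.1, -0.2]
gripper_width: 0.0383
```

```bash
python3 -c "
from h import *
to((.592,-.41,.07),87.7)"
```

```text
t 4.22 tcp [ 0.513  -0.4482  0.1083] th 30.51 tilt 1.29 F [-0.7 -0.1 -0.2] w 0.0383 q6 0.22
yaw -57.19
shift mm [87.3  6.4 38.8]
```

Emit:
carry_out:
  moves:
    - {"fingers": 1, "x": 0.009, "y": 0.006, "z": 0, "yaw": -7}
    - {"fingers": 1, "x": 0.009, "y": 0.006, "z": 0, "yaw": -7}
    - {"fingers": 1, "x": 0.009, "y": 0.006, "z": 0, "yaw": -7}
    - {"fingers": 1, "x": 0.009, "y": 0.006, "z": 0, "yaw": -7}
    - {"fingers": 1, "x": 0.009, "y": 0.006, "z": 0, "yaw": -7}
    - {"fingers": 1, "x": 0.009, "y": 0.006, "z": 0, "yaw": -7}
    - {"fingers": 1, "x": 0.009, "y": 0.006, "z": 0, "yaw": -7}
    - {"fingers": 1, "x": 0.009, "y": 0.006, "z": 0, "yaw": -5}
    - {"fingers": 1, "x": 0, "y": 0, "z": 0, "yaw": 0}
    - {"fingers": 1, "x": 0, "y": 0, "z": 0, "yaw": 0}

```text
time_s: 5.05
tcp_pos: [0.5963, -0.4166, 0.1145]
orientation: [2.274, 2.134, -0.003]
wrist_force: [0.2, -0.5, -0.3]
gripper_width: 0.0382
```

```bash
python3 - <<'E'
from h import *
to((.592,-.41,.06),87.7)
im=grab("top","t2")
for c in blobs(im,(0,90,30),(14,220,150),(250,170,430,270),100): print(cv2.boundingRect(c),rect(im,c,.11))
E
```

```text
t 5.05 tcp [ 0.5963 -0.4166  0.1145] th 86.35 tilt 1.33 F [ 0.2 -0.5 -0.3] w 0.0382 q6 -0.63
yaw -1.35
shift mm [ 7.3 -5.6 54.3]
(250, 194, 110, 25) (598.5, -224.0, 310.0, 66.7, 89.95)
```

View pics/t2.png

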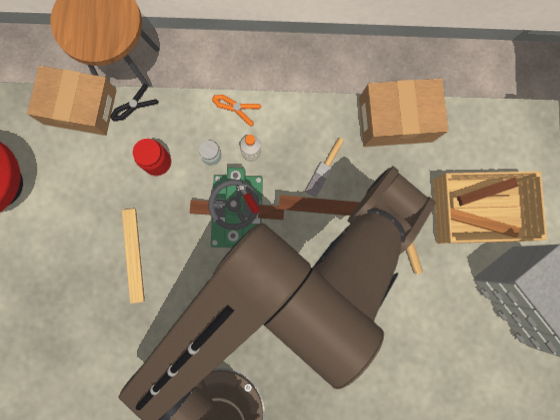

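The top view shows the held half at px (280..360, 203..212), pointing at the press. I check its slope and angle next.

```bash
python3 - <<'E'
from h import *
s=state(); M=R.from_rotvec(s["orientation"]).as_matrix(); print(M.round(4))
t=grab("top"); sc=grab("scene","s2")
# expected positions of the held piece in views, sole & lower half for reference
mid=s["tcp_pos"]
e=mid+M[:,0]*.264
for n,im in(("top",t),("scene",sc)): print(n,"end",proj(im,e),"grip",proj(im,mid),"lowend",proj(im,[.590,-.168,.04]))
cv2.imwrite("pics/s2c.png",cv2.resize(sc["color"][170:310,180:360],None,fx=4.4,fy=4.2,interpolation=cv2.INTER_CUBIC))
for c in blobs(t,(0,90,30),(14,220,150),(288,185,352,230),50): 
    p=c.reshape(-1,2); print(cv2.boundingRect(c))
    for sel in (np.min,np.max):
        xs=np.arange(292,348,4); ys=[sel(p[p[:,0]==x,1]) for x in xs]; P=onz(t,np.c_[xs,ys],mid[2]+.005 ); k=np.polyfit(P[:,1],P[:,0],1); print("edge dx/dy",k[0].round(4),"x at y=-.25",np.polyval(k,-.25).round(4))
E
```

```text
[[ 0.064   0.9978  0.0145]
 [ 0.9978 -0.0638 -0.0184]
 [-0.0174  0.0156 -0.9997]]
top end [[279.57536661 201.4330138 ]] grip [[372.61715799 209.78527472]] lowend [[283.20812977 212.34805856]]
scene end [[259.43609307 227.42319743]] grip [[176.78781492 200.23098256]] lowend [[258.30805424 234.26977632]]
(288, 196, 64, 19)
edge dx/dy 0.0614 x at y=-.25 0.6232
edge dx/dy 0.0574 x at y=-.25 0.5872
```

View pics/s2c.png

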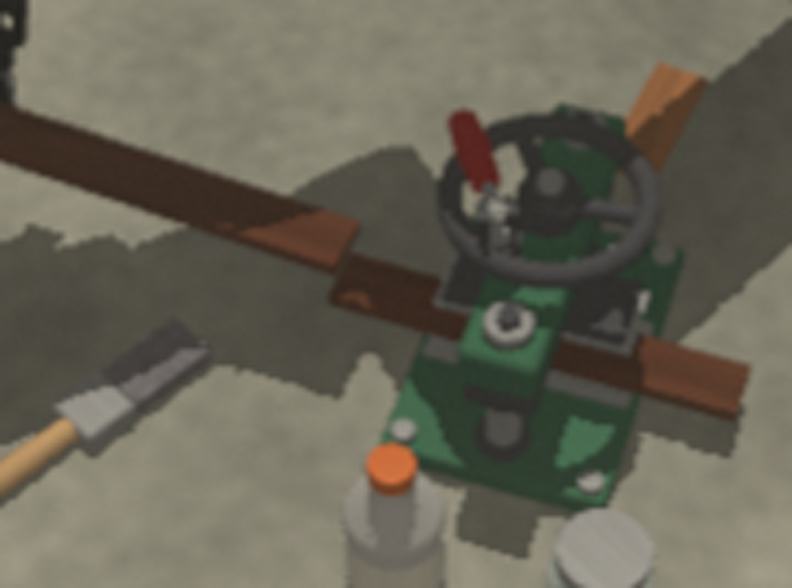

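```bash
python3 - <<'E'
from h import *
s=state(); sc=grab("scene"); t=grab("top")
e=np.array([258.6,228.7])
for L in (.262,.264,.266):
  for z in (.09,.1,.11,.12):
    y=s["tcp_pos"][1]+L*.998; x=.6052+.0594*(y+.25)
    print(L,z,(proj(sc,[x,y,z])[0]-e).round(1), proj(t,[x,y,z])[0].round(1))
g=cv2.cvtColor(t["color"],cv2.COLOR_BGR2HSV)[:,:,2]
print(g[194:220:2,270:296:2])
E
```

```text
0.262 0.09 [0.6 2. ] [280.1 203.2]
0.262 0.1 [ 0.4 -0. ] [280.3 202.7]
0.262 0.11 [ 0.3 -2.2] [280.4 202.3]
0.262 0.12 [ 0.1 -4.3] [280.6 201.8]
0.264 0.09 [1.2 2.3] [279.4 203.1]
0.264 0.1 [1.1 0.2] [279.6 202.7]
0.264 0.11 [ 0.9 -2. ] [279.7 202.2]
0.264 0.12 [ 0.8 -4.1] [279.9 201.8]
0.266 0.09 [1.9 2.5] [278.7 203.1]
0.266 0.1 [1.7 0.4] [278.9 202.6]
0.266 0.11 [ 1.6 -1.8] [279.  202.2]
0.266 0.12 [ 1.5 -3.9] [279.2 201.7]
[[177 177 172 108 107 110 108 104 103 104 103 104 105]
 [179 180 171 105 107 126 128 130 130 127 124 120 119]
 [177 179 173 104 105 120 122 123 125 129 128 128 130]
 [175 175 104 104 109 119 118 118 117 120 120 123 122]
 [113 169  98 101 107 119 117 118 117 116 115 117 115]
 [ 99  99  99 100 106 122 123 121 121 120 118 119  72]
 [ 76  76 110 121 108 127 128 126 125 125 125  76  76]
 [ 76  78  77  83 103 120 120 124 127 122  77  78  75]
 [ 74  72  72  72  72  71  73  93  93  82  83  82  78]
 [ 76  77  73  75  74  76  75  99 100  97  96  99 102]
 [ 73  75  76  78  76  78  79 100  97  95  93 100 102]
 [ 71  73  70  72  72  71  73  99  98  98  99 100 103]
 [ 78  73  75  74  73  73  75  98  98  98  98 102 101]]
```

The held half droops at the tip because the pads only caught it shallowly. I'll set it down on clear table at x≈0.54 and re-grip deeper and harder.

Emit:
carry_out:
  moves:
    - {"fingers": 1, "x": 0, "y": -0.012, "z": 0, "yaw": 0}
    - {"fingers": 1, "x": 0, "y": -0.015, "z": 0, "yaw": 0}
    - {"fingers": 1, "x": 0, "y": -0.015, "z": 0.01, "yaw": 0}
    - {"fingers": 1, "x": 0, "y": -0.013, "z": 0.015, "yaw": 0}
    - {"fingers": 1, "x": 0, "y": 0, "z": 0.02, "yaw": 0}
    - {"fingers": 1, "x": 0, "y": 0, "z": 0.02, "yaw": 0}
    - {"fingers": 1, "x": 0, "y": 0, "z": 0.015, "yaw": 0}
    - {"fingers": 1, "x": 0, "y": 0, "z": 0.008, "yaw": 0}
    - {"fingers": 1, "x": 0, "y": 0, "z": 0, "yaw": 0}
    - {"fingers": 1, "x": 0, "y": 0, "z": 0, "yaw": 0}

```text
time_s: 6.13
tcp_pos: [0.5376, -0.4199, 0.0249]
orientation: [2.29, 2.11, -0.001]
wrist_force: [-0.2, 1.0, 2.3]
gripper_width: 0.038
```

```bash
python3 -c "
from h import *
to((.542,-.41,.0),86.4)
M=R.from_rotvec(state()['orientation']).as_matrix();print(M.round(3)[2])"
```

```text
t 6.13 tcp [ 0.5376 -0.4199  0.0249] th 85.32 tilt 1.58 F [-0.2  1.   2.3] w 0.0380 q6 -0.67
yaw -1.08
shift mm [10.7  3.1 24.7]
[-0.019  0.02  -1.   ]
```

Emit:
carry_out:
  moves:
    - {"fingers": 1, "x": 0, "y": 0, "z": 0.006, "yaw": 0}
    - {"fingers": 1, "x": 0, "y": 0, "z": 0.006, "yaw": 0}
    - {"fingers": 1, "x": 0, "y": 0, "z": 0.004, "yaw": 0}
    - {"fingers": -0.25, "x": 0, "y": 0, "z": 0, "yaw": 0}
    - {"fingers": -0.25, "x": 0, "y": 0, "z": 0, "yaw": 0}
    - {"fingers": -0.25, "x": 0, "y": 0, "z": 0, "yaw": 0}

```text
time_s: 6.63
tcp_pos: [0.5388, -0.4209, 0.0103]
orientation: [2.286, 2.109, -0.002]
wrist_force: [-0.5, -1.3, -0.3]
gripper_width: 0.0535
```

```bash
python3 - <<'E'
from h import *
to((.542,-.4199,-.001),86.4)
M=R.from_rotvec(state()['orientation']).as_matrix();print(M.round(3)[2])
t=grab("top")
for c in blobs(t,(0,80,20),(16,230,150),(280,205,360,245),50): print(cv2.boundingRect(c),rect(t,c,.012))
E
```

```text
t 6.63 tcp [ 0.5388 -0.4209  0.0103] th 85.36 tilt 1.79 F [-0.5 -1.3 -0.3] w 0.0535 q6 -0.67
yaw -1.04
shift mm [ 1.6  2.9 11.3]
[-0.022  0.022 -1.   ]
(297, 219, 58, 19) (547.1, -297.5, 175.1, 41.5, 84.85)
```

Emit:
carry_out:
  moves:
    - {"fingers": -0.25, "x": 0, "y": 0, "z": 0.005, "yaw": 0}
    - {"fingers": -0.25, "x": 0, "y": 0, "z": 0.005, "yaw": 0}
    - {"fingers": -0.25, "x": 0, "y": 0, "z": 0.002, "yaw": 0}
    - {"fingers": -0.25, "x": 0, "y": 0, "z": 0, "yaw": 0}

```text
time_s: 7.02
tcp_pos: [0.5394, -0.4215, -0.0023]
orientation: [2.285, 2.108, -0.002]
wrist_force: [-0.7, 0.1, 0.1]
gripper_width: 0.0534
```

```bash
python3 -c "
from h import *
to((.542,-.4199,-.001),86.4)
M=R.from_rotvec(state()['orientation']).as_matrix();print(M.round(3)[2])"
```

```text
t 7.02 tcp [ 0.5394 -0.4215 -0.0023] th 85.37 tilt 1.87 F [-0.7  0.1  0.1] w 0.0534 q6 -0.67
yaw -1.03
shift mm [ 1.8  2.5 -1.3]
[-0.023  0.023 -0.999]
```

Emit:
carry_out:
  moves:
    - {"fingers": -0.25, "x": 0, "y": 0, "z": 0.001, "yaw": 0}
    - {"fingers": 1, "x": 0, "y": 0, "z": 0, "yaw": 0}
    - {"fingers": 1, "x": 0, "y": 0, "z": 0, "yaw": 0}
    - {"fingers": 1, "x": 0, "y": 0, "z": 0, "yaw": 0}
    - {"fingers": 1, "x": 0, "y": 0, "z": 0, "yaw": 0}
    - {"fingers": 1, "x": 0, "y": 0, "z": -0.005, "yaw": 0}
    - {"fingers": 1, "x": 0, "y": 0, "z": -0.01, "yaw": 0}
    - {"fingers": 1, "x": 0, "y": 0, "z": -0.015, "yaw": 0}
    - {"fingers": 1, "x": 0, "y": 0, "z": -0.015, "yaw": 0}
    - {"fingers": 1, "x": 0, "y": 0, "z": 0, "yaw": 0}
  force: 110

```text
time_s: 7.85
tcp_pos: [0.5383, -0.4209, 0.0475]
orientation: [2.284, 2.109, -0.003]
wrist_force: [0.3, -0.2, -1.2]
gripper_width: 0.0373
```

```bash
python3 - <<'E'
from h import *
to((.59,-.4199,.06),87.7)
M=R.from_rotvec(state()['orientation']).as_matrix();print(M.round(3)[2])
sc=grab("scene","s3"); cv2.imwrite("pics/s3c.png",cv2.resize(sc["color"][150:310,150:330],None,fx=4.4,fy=3.7,interpolation=cv2.INTER_CUBIC))
E
```

```text
t 7.85 tcp [ 0.5383 -0.4209  0.0475] th 85.41 tilt 1.88 F [ 0.3 -0.2 -1.2] w 0.0373 q6 -0.67
yaw -2.29
shift mm [  4.8  51.7 -11.4]
[-0.024  0.023 -0.999]
```

View pics/s3c.png

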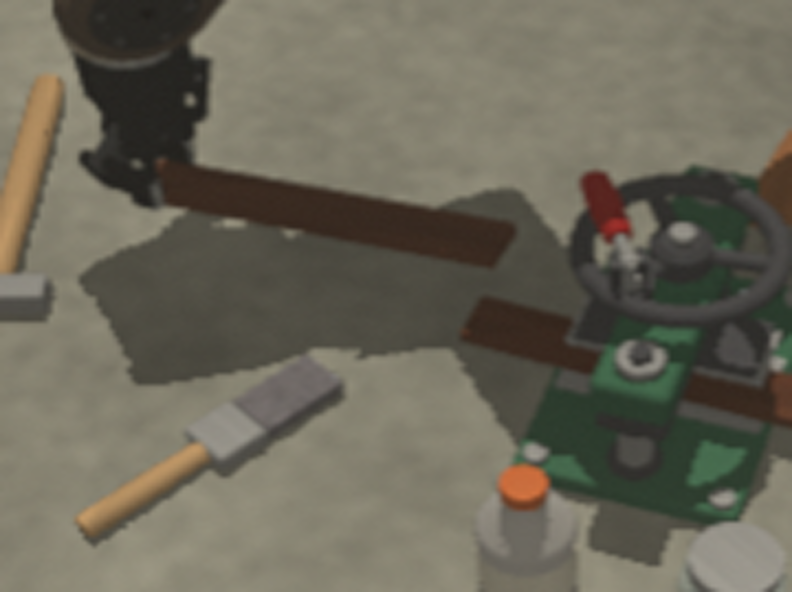

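The scene crop shows the held half now nearly level. Its tip is at px (264.3,216.2). I triangulate it next.

```bash
cat >> h.py <<'E'
def tri(ims,ps):
    A=np.zeros((3,3));b=np.zeros(3)
    for im,p in zip(ims,ps):
        d=rays(im,[p])[0]; d/=np.linalg.norm(d); Q=np.eye(3)-np.outer(d,d); A+=Q; b+=Q@im["C"]
    return np.linalg.solve(A,b)
E
python3 - <<'E'
from h import *
t=grab("top"); sc=grab("scene")
c=blobs(t,(0,80,20),(16,230,150),(270,200,360,245),50)
for k in c: print(cv2.boundingRect(k),rect(t,k,.055))
p=max(c,key=cv2.contourArea).reshape(-1,2); 
bx=cv2.boxPoints(cv2.minAreaRect(p.astype(np.float32))); l=bx[np.argsort(bx[:,0])][:2]; print(bx.round(1)); m=l.mean(0)
print("tri",tri([t,sc],[m,(264.3,216.2)]).round(4)); print("topray z=.06",onz(t,[m],.06).round(4))
P=onz(t,bx,.058); print(P.round(4))
E
```

```text
(270, 206, 88, 31) (555.8, -251.4, 262.7, 59.5, 78.06)
[[265.8 223.5]
 [270.5 204. ]
 [357.1 224.7]
 [352.4 244.3]]
tri [ 0.5798 -0.135   0.1265]
topray z=.06 [[ 0.5824 -0.1228  0.06  ]]
[[ 0.5537 -0.1167  0.058 ]
 [ 0.6117 -0.129   0.058 ]
 [ 0.5575 -0.3854  0.058 ]
 [ 0.4997 -0.3719  0.058 ]]
```

```bash
python3 - <<'E'
from h import *
t=grab("top"); sc=grab("scene")
hsv=cv2.cvtColor(t["color"],cv2.COLOR_BGR2HSV); m=cv2.inRange(hsv,(0,80,20),(16,230,150))
for y in range(206,240,2): print(y,"".join("#" if v else "." for v in m[y,270:365]))
E
```

```text
206 #########......................................................................................
208 ##############.................................................................................
210 ##############.................................................................................
212 ##############.................................................................................
214 ##############.................................................................................
216 ###############................................................................................
218 ###############################................................................................
220 ..........######################################...............................................
222 .........########################################################..............................
224 .........#####...#################################################################.............
226 ....................###################################################################........
228 .....................#################################################################.........
230 ........................############################################################...........
232 ..................................#################################################............
234 ....................................................#############################..............
236 .......................................................................#########...............
238 ...............................................................................................
```

```bash
python3 - <<'E'
from h import *
t=grab("top"); sc=grab("scene")
print(tri([t,sc],[(280,222.7),(264.3,216.2)]).round(4))
s=state();
for z in (.04,.05,.06): print(onz(t,[(280,222.7),(345,230.7)],z).round(4).tolist(), onz(sc,[(264.3,216.2)],z).round(4).tolist())
E
```

```text
[ 0.5551 -0.1582  0.088 ]
[[0.5588, -0.1591, 0.04], [0.5402, -0.3534, 0.04]] [[0.5204, -0.1732, 0.04]]
[[0.5579, -0.1587, 0.05], [0.5395, -0.3514, 0.05]] [[0.5277, -0.1704, 0.05]]
[[0.5571, -0.1582, 0.06], [0.5388, -0.3495, 0.06]] [[0.535, -0.1675, 0.06]]
```

```bash
python3 - <<'E'
from h import *
sc=grab("scene"); t=grab("top")
m=cv2.inRange(cv2.cvtColor(sc["color"],cv2.COLOR_BGR2HSV),(0,80,15),(16,230,150))
for y in range(190,250,2): print(y,"".join("#" if v else "." for v in m[y,180:290]))
s=state(); M=R.from_rotvec(s["orientation"]).as_matrix()
for dz in (0,.015,.03): print(dz,[proj(sc,[x,y,z])[0].round(1).tolist() for x,y,z in((.577,-.159,.059+dz),(.537,-.157,.059+dz),(.537,-.157,.047+dz),(.559,-.41,.059),(.519,-.41,.059))])
print("lower end top corners",[proj(sc,p)[0].round(1).tolist() for p in ((.610,-.169,.04),(.570,-.167,.04),(.570,-.167,.028))])
E
```

```text
190 ..............................................................................................................
192 ..............................................................................................................
194 ......######..................................................................................................
196 ......############......................................................................................###...
198 .......####################...........................................................................#######.
200 ........#############################.................................................................########
202 ........######################################.........................................................#######
204 ........###############################################................................................#######
206 ...........######################################################.......................................######
208 ...................##########################################
[... 1976 characters left out ...]
################............
244 ..................................................................................#####################.......
246 .........................................................................................#################....
248 ...............................................................................................##########.....
0 [[262.4, 227.8], [267.4, 217.7], [267.5, 220.2], [187.7, 203.6], [193.2, 194.3]]
0.015 [[262.2, 224.8], [267.3, 214.6], [267.4, 217.1], [187.7, 203.6], [193.2, 194.3]]
0.03 [[262.0, 221.6], [267.2, 211.5], [267.3, 214.0], [187.7, 203.6], [193.2, 194.3]]
lower end top corners [[255.7, 239.5], [260.9, 229.2], [261.0, 231.5]]
```

The re-grip tilted the tip upward, because it had landed on the overhanging end of the lower half. I'll set it down again farther clear (x −45 mm).

Emit:
carry_out:
  moves:
    - {"fingers": 1, "x": -0.006, "y": -0.012, "z": 0, "yaw": 0}
    - {"fingers": 1, "x": -0.007, "y": -0.018, "z": 0, "yaw": 0}
    - {"fingers": 1, "x": -0.007, "y": -0.015, "z": 0.005, "yaw": 0}
    - {"fingers": 1, "x": 0, "y": 0, "z": 0.012, "yaw": 0}
    - {"fingers": 1, "x": 0, "y": 0, "z": 0.012, "yaw": 0}
    - {"fingers": 1, "x": 0, "y": 0, "z": 0.004, "yaw": 0}
    - {"fingers": 1, "x": 0, "y": 0, "z": 0, "yaw": 0}

```text
time_s: 8.88
tcp_pos: [0.4878, -0.4381, 0.0066]
orientation: [2.288, 2.113, -0.004]
wrist_force: [-0.3, 0.5, -1.6]
gripper_width: 0.0372
```

```bash
python3 -c "
from h import *
to((.495,-.44,-.003),87)
M=R.from_rotvec(state()['orientation']).as_matrix();print(M.round(3)[2])"
```

```text
t 8.88 tcp [ 0.4878 -0.4381  0.0066] th 85.42 tilt 1.56 F [-0.3  0.5 -1.6] w 0.0372 q6 -0.75
yaw -1.58
shift mm [-1.1  7.1  9.8]
[-0.02   0.018 -1.   ]
```

Emit:
carry_out:
  moves:
    - {"fingers": -0.25, "x": 0, "y": 0, "z": 0, "yaw": 0}
    - {"fingers": -0.25, "x": 0, "y": 0, "z": 0, "yaw": 0}
    - {"fingers": -0.25, "x": 0, "y": 0, "z": 0, "yaw": 0}
    - {"fingers": -0.25, "x": 0, "y": 0, "z": 0.004, "yaw": 0}
    - {"fingers": -0.25, "x": 0, "y": 0, "z": 0.004, "yaw": 0}
    - {"fingers": -0.25, "x": 0, "y": 0, "z": 0.001, "yaw": 0}
    - {"fingers": -0.25, "x": 0, "y": 0, "z": 0, "yaw": 0}

```text
time_s: 9.47
tcp_pos: [0.4902, -0.4375, -0.0027]
orientation: [2.285, 2.115, -0.003]
wrist_force: [-0.7, -0.8, -0.4]
gripper_width: 0.0532
```

```bash
python3 - <<'E'
from h import *
to((.495,-.44,-.003),87)
M=R.from_rotvec(state()['orientation']).as_matrix();print(M.round(3)[2])
t=grab("top","t4"); sc=grab("scene")
for nm,im,roi in(("t",t,(270,190,375,262)),("s",sc,(150,170,285,260))):
  m=cv2.inRange(cv2.cvtColor(im["color"],cv2.COLOR_BGR2HSV),(0,80,15),(16,230,150))
  for y in range(roi[1],roi[3],3): print(y,"".join("#" if v else "." for v in m[y,roi[0]:roi[2]]))
E
```

```text
t 9.47 tcp [ 0.4902 -0.4375 -0.0027] th 85.56 tilt 1.63 F [-0.7 -0.8 -0.4] w 0.0532 q6 -0.75
yaw -1.44
shift mm [-2.1  4.9  0.4]
[-0.021  0.019 -1.   ]
190 .........................................................................................................
193 .........................................................................................................
196 .........................................................................................................
199 .........................................................................................................
202 .........................................................................................................
205 .........................................................................................................
208 ##############...........................................................................................
211 ##############...........................................................................................
214 ##############..................................................
[... 5191 characters left out ...]

245 ....................................................................................................................###################
248 ..............................................................................................................................#########
251 .......................................................................................................................................
254 .......................................................................................................................................
257 .......................................................................................................................................
```

```bash
python3 - <<'E'
from h import *
sc=grab("scene"); t=grab("top")
print("flat z=.012:",onz(sc,[(269.5,214.5),(263.5,223)],.012).round(4)[:,:2].tolist(),"far",onz(sc,[(190,192)],.012).round(4))
print("top tip corner",onz(t,[(283,235)],.012).round(4))
for z in (.012,.03,.05): print(proj(sc,[[.534,-.175,z],[.494,-.172,z]]).round(1).tolist())
# lower half left piece & visible right end
for roi in((180,195,209,225),(263,200,300,224)):
    for c in blobs(t,(0,80,20),(16,230,150),roi)[:1]: print(cv2.boundingRect(c),rect(t,c,.04))
E
```

```text
flat z=.012: [[0.4885, -0.1678], [0.526, -0.1748]] far [[ 0.4781 -0.4494  0.012 ]]
top tip corner [[ 0.524  -0.1704  0.012 ]]
[[262.6, 224.9], [267.7, 215.5]]
[[262.4, 221.4], [267.5, 211.9]]
[[262.2, 217.4], [267.4, 207.9]]
(190, 199, 19, 15) (602.0, 83.1, 53.8, 42.0, -88.4)
(263, 205, 21, 15) (589.6, -137.5, 62.6, 39.3, 87.19)
```

Emit:
carry_out:
  moves:
    - {"fingers": -0.25, "x": 0.004, "y": 0.001, "z": 0.001, "yaw": 0}
    - {"fingers": -0.25, "x": 0, "y": 0, "z": 0, "yaw": 0}
    - {"fingers": 1, "x": 0, "y": 0, "z": 0, "yaw": 0}
    - {"fingers": 1, "x": 0, "y": 0, "z": 0, "yaw": 0}
    - {"fingers": 1, "x": 0, "y": 0, "z": 0, "yaw": 0}
    - {"fingers": 1, "x": 0, "y": 0, "z": 0, "yaw": 0}
    - {"fingers": 1, "x": 0, "y": 0, "z": -0.005, "yaw": 0}
    - {"fingers": 1, "x": 0, "y": 0, "z": -0.01, "yaw": 0}
    - {"fingers": 1, "x": 0, "y": 0, "z": -0.015, "yaw": 0}
    - {"fingers": 1, "x": 0, "y": 0, "z": -0.01, "yaw": 0}
  force: 110

```text
time_s: 10.5
tcp_pos: [0.4902, -0.432, 0.0402]
orientation: [2.285, 2.116, -0.005]
wrist_force: [0.8, -0.0, -0.5]
gripper_width: 0.0369
```

Emit:
carry_out:
  moves:
    - {"fingers": 1, "x": 0, "y": 0.005, "z": -0.01, "yaw": -0.8}
    - {"fingers": 1, "x": 0, "y": 0.015, "z": -0.01, "yaw": -0.8}
    - {"fingers": 1, "x": -0.005, "y": 0.02, "z": -0.01, "yaw": 0}
    - {"fingers": 1, "x": -0.005, "y": 0.02, "z": 0, "yaw": 0}
    - {"fingers": 1, "x": 0, "y": 0.02, "z": 0, "yaw": 0}
    - {"fingers": 1, "x": 0, "y": 0.01, "z": 0, "yaw": 0}
    - {"fingers": 1, "x": 0, "y": 0, "z": 0, "yaw": 0}
    - {"fingers": 1, "x": 0, "y": 0, "z": 0, "yaw": 0}

```text
time_s: 11.17
tcp_pos: [0.5829, -0.4466, 0.0822]
orientation: [2.251, 2.144, -0.005]
wrist_force: [-0.4, 1.2, -0.7]
gripper_width: 0.037
```

```bash
python3 - <<'E'
from h import *
to((.588,-.43,.06),87.3)
M=R.from_rotvec(state()['orientation']).as_matrix();print(M.round(3)[2])
t=grab("top","t5"); sc=grab("scene","s5")
for nm,im,roi in(("t",t,(270,190,375,235)),("s",sc,(150,170,285,260))):
  m=cv2.inRange(cv2.cvtColor(im["color"],cv2.COLOR_BGR2HSV),(0,80,15),(16,230,150))
  for y in range(roi[1],roi[3],2): print(y,"".join("#" if v else "." for v in m[y,roi[0]:roi[2]]))
E
```

```text
t 11.17 tcp [ 0.5829 -0.4466  0.0822] th 87.21 tilt 1.89 F [-0.4  1.2 -0.7] w 0.0370 q6 -0.69
yaw -0.09
shift mm [17.4  3.9 21.9]
[-0.025  0.022 -0.999]
190 .........................................................................................................
192 .........................................................................................................
194 .........................................................................................................
196 .........................................................................................................
198 .........................................................................................................
200 .........................................................................................................
202 .........................................................................................................
204 ...................############..........................................................................
206 #########..........####################################........
[... 7182 characters left out ...]

250 ....................................................................................................................................##.
252 .......................................................................................................................................
254 .......................................................................................................................................
256 .......................................................................................................................................
258 .......................................................................................................................................
```

```bash
python3 - <<'E'
from h import *
t=grab("top"); sc=grab("scene")
print("tip",tri([t,sc],[(288.2,210.8),(252.2,224.8)]).round(4))
print("near",tri([t,sc],[(369,215),(170.5,200)]).round(4))
T=np.array([.5829,-.4466,.0822])
print("low right end: top",onz(t,[(283.7,205.5),(283.7,219.2)],.04).round(4).tolist())
print(" scene",onz(sc,[(260.8,230.5),(255,240.5)],.04).round(4).tolist())
# edges in top
m=cv2.inRange(cv2.cvtColor(t["color"],cv2.COLOR_BGR2HSV),(0,80,15),(16,230,150))
def edges(x0,x1,r0,r1,z):
    xs=np.arange(x0,x1); a=[];b=[]
    for x in xs:
        r=np.flatnonzero(m[r0:r1,x])+r0; a.append(r[0]-.5); b.append(r[-1]+.5)
    C=onz(t,np.c_[xs,(np.array(a)+b)/2],z); k=np.polyfit(C[:,1],C[:,0],1); return k,C[:,1].mean()
print("piece axis dx/dy,x0:",edges(296,345,198,226,.09))
A=onz(t,[(0,0)],.04)
xs=np.r_[np.arange(193,207),np.arange(268,282)]; c=[]
for x in xs: r=np.flatnonzero(m[198:224,x])+198; c.append((r[0]+r[-1])/2)
C=onz(t,np.c_[xs,c],.04); k=np.polyfit(C[:,1],C[:,0],1); print("lower axis",k, "x@-.029",np.polyval(k,-.029),"resid",(C[:,0]-np.polyval(k,C[:,1])).round(4)[::4])
print("left end y",onz(t,[(189.6,207)],.04))
E
```

```text
tip [ 0.591  -0.1822  0.082 ]
near [ 0.5891 -0.4253  0.1018]
low right end: top [[0.6106, -0.169, 0.04], [0.5695, -0.1699, 0.04]]
 scene [[0.5747, -0.1655, 0.04], [0.614, -0.1697, 0.04]]
piece axis dx/dy,x0: (array([0.03404214, 0.59590069]), np.float64(-0.27114451018288166))
lower axis [0.05487514 0.59712989] x@-.029 0.595538511290561 resid [ 0.0003 -0.0002 -0.0007  0.0003 -0.0001  0.0009  0.0003]
left end y [[0.59820097 0.11092662 0.04      ]]
```

Emit:
carry_out:
  moves:
    - {"fingers": 1, "x": 0, "y": -0.004, "z": 0.004, "yaw": 0.4}
    - {"fingers": 1, "x": 0, "y": -0.004, "z": 0.006, "yaw": 0.3}
    - {"fingers": 1, "x": 0, "y": 0, "z": 0.006, "yaw": 0}
    - {"fingers": 1, "x": 0, "y": 0, "z": 0.003, "yaw": 0}
    - {"fingers": 1, "x": 0.005, "y": 0, "z": 0, "yaw": 0}
    - {"fingers": 1, "x": 0.01, "y": 0, "z": 0, "yaw": 0}
    - {"fingers": 1, "x": 0.01, "y": 0, "z": 0, "yaw": 0}
    - {"fingers": 1, "x": 0, "y": 0, "z": 0, "yaw": 0}

```text
time_s: 12.03
tcp_pos: [0.5725, -0.4198, 0.0591]
orientation: [2.272, 2.127, -0.005]
wrist_force: [0.2, -0.6, -0.9]
gripper_width: 0.0368
```

```bash
python3 - <<'E'
from h import *
to((.5885,-.1536,.053),86.9)
M=R.from_rotvec(state()['orientation']).as_matrix();print(M.round(3)[2])
t=grab("top","t6"); sc=grab("scene","s6")
cv2.imwrite("pics/s6c.png",cv2.resize(sc["color"][180:290,200:350],None,fx=5.2,fy=5.2,interpolation=cv2.INTER_CUBIC))
m=cv2.inRange(cv2.cvtColor(t["color"],cv2.COLOR_BGR2HSV),(0,80,15),(16,230,150))
xs=np.arange(292,345); c=[]
for x in xs: r=np.flatnonzero(m[198:226,x])+198; c.append((r[0]+r[-1])/2)
C=onz(t,np.c_[xs,c],.065); k=np.polyfit(C[:,1],C[:,0],1); print("piece axis",k,[np.polyval(k,y).round(4) for y in(-.4,-.2)], "lower",[.5971+.0549*y for y in(-.4,-.2)])
E
```

```text
t 12.03 tcp [ 0.5725 -0.4198  0.0591] th 86.21 tilt 1.67 F [ 0.2 -0.6 -0.9] w 0.0368 q6 -0.65
yaw -0.69
shift mm [ 2.668e+02 -1.600e+00  1.000e-01]
[-0.022  0.019 -1.   ]
piece axis [0.04918726 0.59195454] [np.float64(0.5723), np.float64(0.5821)] lower [0.57514, 0.58612]
```

View pics/s6c.png

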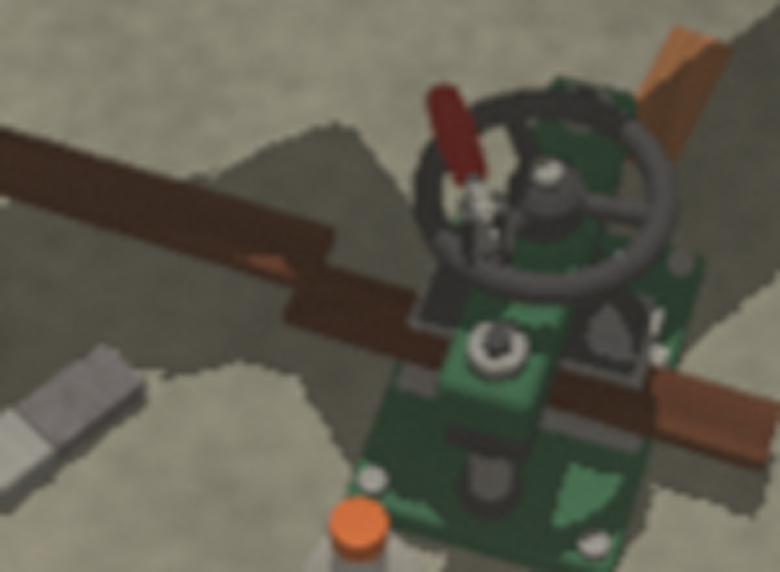

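The crop shows the tip overlapping the lower half's near end, at the right height above it. I shift +3.5 mm sideways and feed in.

Emit:
carry_out:
  moves:
    - {"fingers": 1, "x": 0.005, "y": 0.002, "z": 0, "yaw": 0}
    - {"fingers": 1, "x": 0.012, "y": 0.002, "z": 0, "yaw": 0}
    - {"fingers": 1, "x": 0.015, "y": 0, "z": 0, "yaw": 0}
    - {"fingers": 1, "x": 0.015, "y": 0, "z": 0, "yaw": 0}
    - {"fingers": 1, "x": 0.01, "y": 0, "z": 0, "yaw": 0}
    - {"fingers": 1, "x": 0, "y": 0, "z": 0, "yaw": 0}

```text
time_s: 12.63
tcp_pos: [0.5815, -0.3587, 0.0587]
orientation: [2.271, 2.126, -0.005]
wrist_force: [0.2, -0.4, -1.3]
gripper_width: 0.037
```

```bash
python3 - <<'E'
from h import *
to((.5885,-.1536,.053),86.9)
M=R.from_rotvec(state()['orientation']).as_matrix();print(M.round(3)[2])
t=grab("top"); sc=grab("scene","s7")
cv2.imwrite("pics/s7c.png",cv2.resize(sc["color"][180:290,200:350],None,fx=5.2,fy=5.2,interpolation=cv2.INTER_CUBIC))
m=cv2.inRange(cv2.cvtColor(t["color"],cv2.COLOR_BGR2HSV),(0,80,15),(16,230,150))
xs=np.arange(290,335); c=[]
for x in xs: r=np.flatnonzero(m[198:226,x])+198; c.append((r[0]+r[-1])/2)
C=onz(t,np.c_[xs,c],.065); k=np.polyfit(C[:,1],C[:,0],1); print("piece axis",k,[np.polyval(k,y).round(4) for y in(-.3,-.2)], "lower",[.5971+.0549*y for y in(-.3,-.2)])
xs=np.arange(193,207); c=[]
for x in xs: r=np.flatnonzero(m[198:224,x])+198; c.append((r[0]+r[-1])/2)
C=onz(t,np.c_[xs,c],.04); print("low left resid",(C[:,0]-.5971-.0549*C[:,1]).mean(), "left end", np.flatnonzero(m[207,180:215])[0]+180)
E
```

```text
t 12.63 tcp [ 0.5815 -0.3587  0.0587] th 86.21 tilt 1.81 F [ 0.2 -0.4 -1.3] w 0.0370 q6 -0.57
yaw -0.69
shift mm [205.2  -6.6   0.7]
[-0.024  0.021 -1.   ]Traceback (most recent call last):
  File "<stdin>", line 8, in <module>
IndexError: index 0 is out of bounds for axis 0 with size 0
```

```bash
cat >> h.py <<'E'
def axis(t,x0,x1,r0=196,r1=228,z=.06):
    m=cv2.inRange(cv2.cvtColor(t["color"],cv2.COLOR_BGR2HSV),(0,80,15),(16,230,150)); xs=[];c=[];w=[]
    for x in range(x0,x1):
        r=np.flatnonzero(m[r0:r1,x])+r0
        if 11<len(r)<19: xs.append(x);c.append((r[0]+r[-1])/2);w.append(r[-1]-r[0]+1)
    C=onz(t,np.c_[xs,c],z); k=np.polyfit(C[:,1],C[:,0],1)
    print("axis slope %.4f x0 %.4f n %d w %.1f y %.3f..%.3f resid-to-lower mm"%(k[0],k[1],len(xs),np.mean(w),C[-1,1],C[0,1]),[round(1000*(np.polyval(k,y)-.5971-.0549*y),1) for y in(C[0,1],C[-1,1])])
E
python3 - <<'E'
from h import *
t=grab("top"); axis(t,285,345,z=.065); axis(t,191,208,z=.04)
sc=grab("scene","s7")
cv2.imwrite("pics/s7c.png",cv2.resize(sc["color"][180:290,200:350],None,fx=5.2,fy=5.2,interpolation=cv2.INTER_CUBIC))
E
```

```text
axis slope 0.0524 x0 0.5989 n 42 w 13.4 y -0.292..-0.172 resid-to-lower mm [np.float64(2.2), np.float64(2.5)]
axis slope 0.0533 x0 0.5973 n 17 w 13.8 y 0.059..0.107 resid-to-lower mm [np.float64(0.0), np.float64(0.1)]
```

View pics/s7c.png

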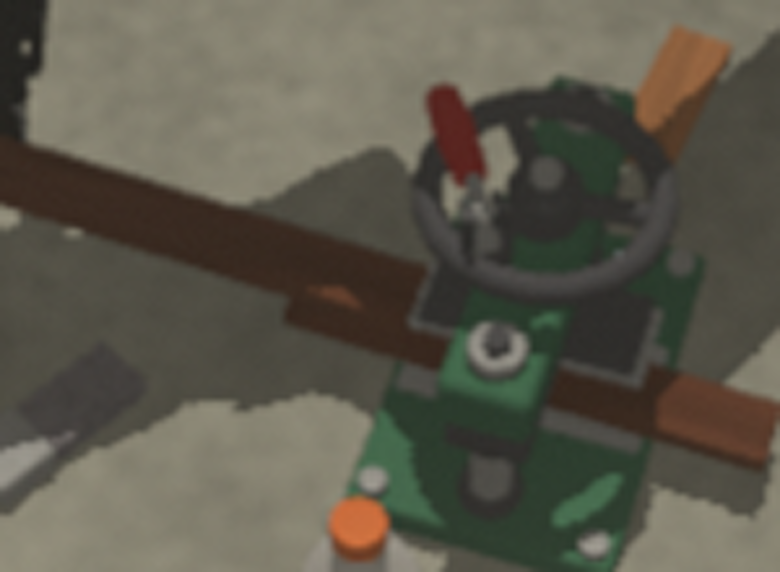

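Emit:
carry_out:
  moves:
    - {"fingers": 1, "x": 0.006, "y": -0.001, "z": 0, "yaw": 0}
    - {"fingers": 1, "x": 0.013, "y": -0.001, "z": 0, "yaw": 0}
    - {"fingers": 1, "x": 0.015, "y": -0.001, "z": 0, "yaw": 0}
    - {"fingers": 1, "x": 0.015, "y": 0, "z": 0, "yaw": 0}
    - {"fingers": 1, "x": 0.015, "y": 0, "z": 0, "yaw": 0}
    - {"fingers": 1, "x": 0.015, "y": 0, "z": 0, "yaw": 0}
    - {"fingers": 1, "x": 0.01, "y": 0, "z": 0, "yaw": 0}
    - {"fingers": 1, "x": 0, "y": 0, "z": 0, "yaw": 0}

```text
time_s: 13.5
tcp_pos: [0.5838, -0.2641, 0.056]
orientation: [2.274, 2.12, -0.005]
wrist_force: [-0.1, -0.5, -0.4]
gripper_width: 0.0372
```

```bash
python3 - <<'E'
from h import *
to((.5885,-.1536,.053),86.9)
t=grab("top"); axis(t,285,315,z=.065); axis(t,191,208,z=.04)
E
```

```text
t 13.50 tcp [ 0.5838 -0.2641  0.056 ] th 85.99 tilt 1.87 F [-0.1 -0.5 -0.4] w 0.0372 q6 -0.44
yaw -0.91
shift mm [110.6  -3.1   0.2]
axis slope 0.2222 x0 0.6255 n 5 w 13.6 y -0.184..-0.172 resid-to-lower mm [np.float64(-0.4), np.float64(-2.3)]
axis slope 0.0754 x0 0.5948 n 17 w 13.4 y 0.059..0.107 resid-to-lower mm [np.float64(-0.1), np.float64(-1.1)]
```

Emit:
carry_out:
  moves:
    - {"fingers": 1, "x": 0.006, "y": -0.001, "z": 0, "yaw": -0.3}
    - {"fingers": 1, "x": 0.013, "y": -0.001, "z": 0, "yaw": -0.3}
    - {"fingers": 1, "x": 0.015, "y": -0.001, "z": 0, "yaw": 0}
    - {"fingers": 1, "x": 0.015, "y": 0, "z": 0, "yaw": 0}
    - {"fingers": 1, "x": 0.015, "y": 0, "z": 0, "yaw": 0}
    - {"fingers": 1, "x": 0.015, "y": 0, "z": 0, "yaw": 0}
    - {"fingers": 1, "x": 0.012, "y": 0, "z": 0, "yaw": 0}
    - {"fingers": 1, "x": 0.005, "y": 0, "z": 0, "yaw": 0}
    - {"fingers": 1, "x": 0, "y": 0, "z": 0, "yaw": 0}

```text
time_s: 14.3
tcp_pos: [0.5865, -0.1593, 0.0533]
orientation: [2.262, 2.132, -0.006]
wrist_force: [-0.3, -1.8, -1.2]
gripper_width: 0.0371
```

```bash
python3 - <<'E'
from h import *
to((.589,-.1536,.053),86.9)
M=R.from_rotvec(state()['orientation']).as_matrix();print(M.round(3)[2])
t=grab("top","t8"); sc=grab("scene","s8")
m=cv2.inRange(cv2.cvtColor(t["color"],cv2.COLOR_BGR2HSV),(0,80,15),(16,230,150))
for y in range(194,226,1): print(y,"".join("#" if v else "." for v in m[y,180:300]))
m=cv2.inRange(cv2.cvtColor(sc["color"],cv2.COLOR_BGR2HSV),(0,80,15),(16,230,150))
for y in range(228,280,2): print(y,"".join("#" if v else "." for v in m[y,230:360]))
E
```

```text
t 14.30 tcp [ 0.5865 -0.1593  0.0533] th 86.60 tilt 1.92 F [-0.3 -1.8 -1.2] w 0.0371 q6 -0.28
yaw -0.3
shift mm [5.8 2.2 0.2]
[-0.026  0.022 -0.999]
194 .................................................................######.................................................
195 ................................................................#######........................#..#.....................
196 ...............................................................#########................................................
197 ................................................................#######.#...............................................
198 ................................................................#########...................................#...........
199 ................................................................##########..............................................
200 ...........###########...........................................#########........................................#.....
201 ...........##################....................................#######
[... 5858 characters left out ...]
....########.............
270 ...................................................................................................................#..............
272 ..................................................................................................................................
274 ..................................................................................................................................
276 ..................................##......#.......................................................................................
278 .................................#..........#.....................................................................................
```

Emit:
carry_out:
  moves:
    - {"fingers": 1, "x": 0.003, "y": 0.001, "z": 0, "yaw": 0}
    - {"fingers": 1, "x": 0.003, "y": 0.001, "z": 0.002, "yaw": -0.2}
    - {"fingers": 1, "x": 0, "y": 0, "z": 0.004, "yaw": 0}
    - {"fingers": 1, "x": 0, "y": 0, "z": 0.004, "yaw": 0}
    - {"fingers": 1, "x": 0, "y": 0, "z": 0.003, "yaw": 0}
    - {"fingers": 1, "x": 0, "y": 0, "z": 0, "yaw": 0}
  force: 50

```text
time_s: 14.9
tcp_pos: [0.5897, -0.1571, 0.0391]
orientation: [2.261, 2.131, -0.005]
wrist_force: [0.3, 2.5, 3.8]
gripper_width: 0.0365
```

```bash
python3 - <<'E'
from h import *
to((.589,-.1536,.037),86.9)
M=R.from_rotvec(state()['orientation']).as_matrix();print(M.round(3)[2])
E
```

```text
t 14.90 tcp [ 0.5897 -0.1571  0.0391] th 86.58 tilt 2.01 F [0.3 2.5 3.8] w 0.0365 q6 -0.28
yaw -0.32
shift mm [ 3.5 -1.   2. ]
[-0.026  0.023 -0.999]
```

Emit:
carry_out:
  moves:
    - {"fingers": 1, "x": 0.003, "y": 0, "z": 0.001, "yaw": 0}
    - {"fingers": 1, "x": 0, "y": 0, "z": 0.001, "yaw": 0}
    - {"fingers": -0.25, "x": 0, "y": 0, "z": 0, "yaw": 0}
    - {"fingers": -0.25, "x": 0, "y": 0, "z": 0, "yaw": 0}
    - {"fingers": -0.25, "x": 0, "y": 0, "z": 0, "yaw": 0}

```text
time_s: 15.32
tcp_pos: [0.5905, -0.1557, 0.0383]
orientation: [2.261, 2.128, -0.004]
wrist_force: [0.9, -0.8, 0.4]
gripper_width: 0.0531
```

```bash
python3 - <<'E'
from h import *
to((.589,-.1536,.03),86.9)
t=grab("top"); sc=grab("scene"); w=grab("wrist")
def crop(im,x0,y0,x1,y1,f): return cv2.resize(im["color"][y0:y1,x0:x1],None,fx=f,fy=f,interpolation=cv2.INTER_CUBIC)
a=crop(t,180,180,300,230,6.6); b=crop(sc,240,215,360,275,3.3); c=cv2.resize(w["color"],(396,198*396//396+0))
c=cv2.resize(w["color"],(396,297)); b=cv2.resize(b,(396,198)); b=cv2.copyMakeBorder(b,0,99,0,0,cv2.BORDER_CONSTANT)
a=cv2.resize(a,(792,300)); 
cv2.imwrite("pics/c9.png",np.vstack([a,np.hstack([b,c])])[:600])
E
```

```text
t 15.32 tcp [ 0.5905 -0.1557  0.0383] th 86.51 tilt 2.13 F [ 0.9 -0.8  0.4] w 0.0531 q6 -0.27
yaw -0.39
shift mm [ 2.2 -1.9  8.2]
```

View pics/c9.png

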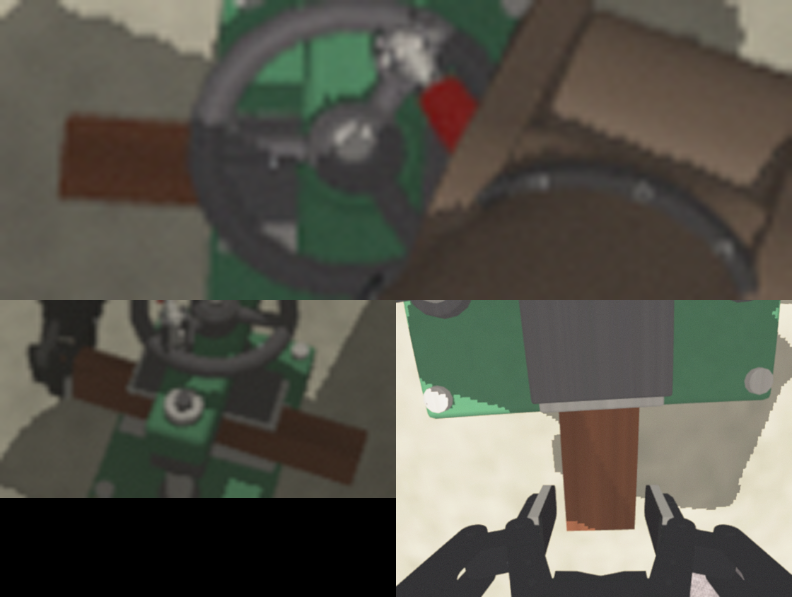

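The composite shows the upper half lying on the lower one under the foot. No step is visible at the far end (crop 63,157), and the near end is between the open fingers. I now quantify it.

```bash
python3 - <<'E'
from h import *
t=grab("top"); w=grab("wrist"); sc=grab("scene")
axis(t,191,208,z=.052)
hsv=cv2.cvtColor(w["color"],cv2.COLOR_BGR2HSV); m=cv2.inRange(hsv,(0,80,30),(18,230,170))
c=max(blobs(w,(0,80,30),(18,230,200),(180,130,420,360)),key=cv2.contourArea); bx=cv2.boxPoints(cv2.minAreaRect(c)); print(cv2.boundingRect(c)); P=onz(w,bx,.052); print("wrist near-end corners z=.052\n",P.round(4))
m2=cv2.inRange(cv2.cvtColor(t["color"],cv2.COLOR_BGR2HSV),(0,80,15),(16,230,150))
print("top left starts",[int(np.flatnonzero(m2[y,175:215])[0]+175) for y in range(200,214,2)])
for z in(.04,.052): print(z,onz(t,[(189.5,207)],z).round(4))
print("scene right(far) end corner px expect flush:",proj(sc,[[.6232,.110,.052],[.5832,.112,.052],[.6232,.110,.028],[.5832,.112,.028]]).round(1).tolist())
k=cv2.inRange(cv2.cvtColor(sc["color"],cv2.COLOR_BGR2HSV),(0,80,15),(16,230,150))
for y in range(250,276,1): print(y,"".join("#" if v else "." for v in k[y,320:360]))
E
```

```text
axis slope 0.0435 x0 0.5965 n 17 w 13.8 y 0.058..0.105 resid-to-lower mm [np.float64(-1.8), np.float64(-1.3)]
(231, 152, 113, 175)
wrist near-end corners z=.052
 [[ 0.5745 -0.1001  0.052 ]
 [ 0.614  -0.1006  0.052 ]
 [ 0.617  -0.1721  0.052 ]
 [ 0.5701 -0.1713  0.052 ]]
top left starts [190, 190, 189, 189, 189, 189, 189]
0.04 [[0.5982 0.1112 0.04  ]]
0.052 [[0.5968 0.1093 0.052 ]]
scene right(far) end corner px expect flush: [[349.0, 265.9], [352.6, 254.4], [347.9, 270.4], [351.5, 259.0]]
250 .....###########........................
251 .....##############.....................
252 ....##################..................
253 ....#######################.............
254 ....##########################..........
255 ###############################.........
256 ###############################.........
257 ###############################.........
258 ##############################..........
259 ##############################..........
260 ##############################..........
261 #############################...........
262 #############################...........
263 ..###########################...........
264 ......######################............
265 ........####################............
266 ...........#################............
267 ..............#############.............
268 ..................#########.............
269 .....................######.............
270 ........................##..............
271 ........................................
272 ........................................
273 ........................................
274 ........................................
275 ........................................
```

Emit:
carry_out:
  moves:
    - {"fingers": -0.25, "x": 0, "y": -0.001, "z": 0.004, "yaw": -0.4}
    - {"fingers": -0.25, "x": 0, "y": -0.001, "z": 0.005, "yaw": 0}
    - {"fingers": -0.25, "x": 0, "y": 0, "z": 0.005, "yaw": 0}
    - {"fingers": -0.25, "x": 0, "y": 0, "z": 0, "yaw": 0}
    - {"fingers": 0.3, "x": 0, "y": 0, "z": 0, "yaw": 0}
    - {"fingers": 0.3, "x": 0, "y": 0, "z": 0, "yaw": 0}
    - {"fingers": 0.3, "x": 0, "y": 0, "z": 0, "yaw": 0}
    - {"fingers": 0.3, "x": 0, "y": 0, "z": 0, "yaw": 0}
  force: 30

```text
time_s: 16.28
tcp_pos: [0.5885, -0.1558, 0.0224]
orientation: [2.253, 2.138, -0.005]
wrist_force: [-0.9, -0.0, -0.0]
gripper_width: 0.0394
```

Emit:
carry_out:
  moves:
    - {"fingers": -0.25, "x": 0, "y": 0, "z": 0, "yaw": 0}
    - {"fingers": -0.25, "x": 0, "y": 0, "z": 0, "yaw": 0}
    - {"fingers": -0.25, "x": 0, "y": 0, "z": 0, "yaw": 0}

```text
time_s: 16.53
tcp_pos: [0.5886, -0.1558, 0.0226]
orientation: [2.252, 2.137, -0.004]
wrist_force: [0.1, -1.0, -0.5]
gripper_width: 0.0534
```

```bash
python3 - <<'E'
from h import *
to((.587,-.205,.026),86.9)
M=R.from_rotvec(state()['orientation']).as_matrix();print(M.round(3)[2])
t=grab("top"); axis(t,191,208,z=.052)
E
```

```text
t 16.53 tcp [ 0.5886 -0.1558  0.0226] th 86.97 tilt 2.11 F [ 0.1 -1.  -0.5] w 0.0534 q6 -0.28
yaw 0.07
shift mm [-49.3   1.   -2. ]
[-0.027  0.025 -0.999]
axis slope 0.0483 x0 0.5970 n 17 w 13.7 y 0.058..0.105 resid-to-lower mm [np.float64(-0.8), np.float64(-0.5)]
```

Emit:
carry_out:
  moves:
    - {"fingers": -0.25, "x": -0.015, "y": 0, "z": 0, "yaw": 0}
    - {"fingers": -0.25, "x": -0.025, "y": 0, "z": 0, "yaw": 0}
    - {"fingers": 1, "x": -0.015, "y": 0, "z": 0, "yaw": 0}
    - {"fingers": 1, "x": 0, "y": 0, "z": 0, "yaw": 0}
    - {"fingers": 1, "x": 0, "y": 0, "z": 0, "yaw": 0}
    - {"fingers": 1, "x": 0, "y": 0, "z": 0, "yaw": 0}
    - {"fingers": 1, "x": 0, "y": 0, "z": 0, "yaw": 0}
    - {"fingers": 1, "x": 0, "y": 0, "z": 0, "yaw": 0}

```text
time_s: 17.25
tcp_pos: [0.5856, -0.2103, 0.0239]
orientation: [2.251, 2.14, -0.004]
wrist_force: [-0.2, -0.0, -0.5]
gripper_width: -0.0001
```

```bash
python3 - <<'E'
from h import *
to((.587,-.1775,.024),86.9)
w=grab("wrist","w10")
for c in blobs(w,(0,80,30),(18,230,200),(150,100,450,400))[:2]: print(cv2.boundingRect(c),rect(w,c,.052)); bx=cv2.boxPoints(cv2.minAreaRect(c)); print(onz(w,bx,.052).round(4).tolist())
E
```

```text
t 17.25 tcp [ 0.5856 -0.2103  0.0239] th 87.08 tilt 2.06 F [-0.2 -0.  -0.5] w -0.0001 q6 -0.37
yaw 0.18
shift mm [32.8 -0.3 -1. ]
(224, 100, 133, 113) (589.5, -153.4, 39.8, 35.5, -3.3)
[[0.571, -0.1348, 0.052], [0.6102, -0.1368, 0.052], [0.6104, -0.1724, 0.052], [0.5673, -0.1699, 0.052]]
```

Emit:
carry_out:
  moves:
    - {"fingers": 1, "x": 0.008, "y": 0, "z": 0, "yaw": 0}
    - {"fingers": 1, "x": 0.008, "y": 0, "z": 0, "yaw": 0}
    - {"fingers": 1, "x": 0.005, "y": 0, "z": 0, "yaw": 0}
    - {"fingers": 1, "x": 0.004, "y": 0, "z": 0, "yaw": 0}
    - {"fingers": 1, "x": 0.003, "y": 0, "z": 0, "yaw": 0}
    - {"fingers": 1, "x": 0.002, "y": 0, "z": 0, "yaw": 0}
    - {"fingers": 1, "x": 0.001, "y": 0, "z": 0, "yaw": 0}
    - {"fingers": 1, "x": 0, "y": 0, "z": 0, "yaw": 0}

```text
time_s: 17.97
tcp_pos: [0.5877, -0.1737, 0.0232]
orientation: [2.247, 2.143, -0.004]
wrist_force: [-0.4, -1.1, 0.4]
gripper_width: -0.0001
```

```bash
python3 - <<'E'
from h import *
to((.587,-.1765,.024),86.9)
t=grab("top"); axis(t,191,208,z=.052)
m2=cv2.inRange(cv2.cvtColor(t["color"],cv2.COLOR_BGR2HSV),(0,80,15),(16,230,150))
print("top left starts",[int(np.flatnonzero(m2[y,175:215])[0]+175) for y in range(200,214,1)])
E
```

```text
t 17.97 tcp [ 0.5877 -0.1737  0.0232] th 87.27 tilt 2.09 F [-0.4 -1.1  0.4] w -0.0001 q6 -0.32
yaw 0.37
shift mm [-2.9 -0.6 -0.7]
axis slope 0.0594 x0 0.5956 n 17 w 13.6 y 0.058..0.105 resid-to-lower mm [np.float64(-1.1), np.float64(-1.3)]
top left starts [187, 187, 187, 187, 186, 186, 186, 186, 186, 186, 186, 186, 189, 202]
```

The far end is about 8 mm further in, so both ends were pushed as one. Next I go over the press to square the far end by squeezing.

Emit:
carry_out:
  moves:
    - {"fingers": 1, "x": -0.01, "y": 0, "z": 0, "yaw": 0}
    - {"fingers": 1, "x": -0.02, "y": 0, "z": 0, "yaw": 0}
    - {"fingers": 1, "x": -0.005, "y": 0, "z": -0.015, "yaw": 0}
    - {"fingers": 1, "x": 0, "y": 0, "z": -0.03, "yaw": 0}
    - {"fingers": 1, "x": 0, "y": 0, "z": -0.035, "yaw": 0}
    - {"fingers": 1, "x": 0, "y": 0, "z": -0.035, "yaw": 0}
    - {"fingers": 1, "x": 0, "y": 0, "z": -0.035, "yaw": 0}
    - {"fingers": 1, "x": 0, "y": 0, "z": -0.035, "yaw": 0}
    - {"fingers": 1, "x": 0, "y": 0, "z": -0.035, "yaw": 0}
    - {"fingers": 1, "x": 0, "y": 0, "z": -0.03, "yaw": 0}

```text
time_s: 18.85
tcp_pos: [0.5766, -0.2107, 0.2775]
orientation: [2.263, 2.148, -0.012]
wrist_force: [0.7, 0.1, -0.2]
gripper_width: -0.0003
```

```bash
python3 - <<'E'
from h import *
to((.602,.094,.28),86.9)
w=grab("wrist","w11"); t=grab("top")
for c in blobs(w,(0,80,30),(18,230,200),(0,0,560,420))[:2]: print(cv2.boundingRect(c),rect(w,c,.052)); bx=cv2.boxPoints(cv2.minAreaRect(c)); print(onz(w,bx,.052).round(4).tolist())
E
```

```text
t 18.85 tcp [ 0.5766 -0.2107  0.2775] th 87.01 tilt 1.33 F [ 0.7  0.1 -0.2] w -0.0003 q6 -0.39
yaw 0.11
shift mm [305.5   9.6  -8.8]
(465, 286, 95, 120) (862.1, -482.5, 224.6, 127.2, -76.18)
[[0.7796, -0.3641, 0.052], [0.9009, -0.3743, 0.052], [0.9506, -0.5763, 0.052], [0.805, -0.5548, 0.052]]
(275, 42, 42, 75) (591.3, -127.6, 68.4, 39.4, 86.46)
[[0.5696, -0.1605, 0.052], [0.5737, -0.0927, 0.052], [0.6119, -0.0946, 0.052], [0.6097, -0.1626, 0.052]]
```

Emit:
carry_out:
  moves:
    - {"fingers": 1, "x": 0.015, "y": 0.002, "z": -0.005, "yaw": 0}
    - {"fingers": 1, "x": 0.035, "y": 0.002, "z": -0.003, "yaw": 0}
    - {"fingers": 1, "x": 0.04, "y": 0.002, "z": 0, "yaw": 0}
    - {"fingers": 1, "x": 0.04, "y": 0.002, "z": 0, "yaw": 0}
    - {"fingers": 1, "x": 0.04, "y": 0.002, "z": 0, "yaw": 0}
    - {"fingers": 1, "x": 0.04, "y": 0.001, "z": 0, "yaw": 0}
    - {"fingers": 1, "x": 0.04, "y": 0, "z": 0, "yaw": 0}
    - {"fingers": -0.25, "x": 0.035, "y": 0, "z": 0, "yaw": 0}
    - {"fingers": -0.25, "x": 0.025, "y": 0, "z": 0, "yaw": 0}
    - {"fingers": -0.25, "x": 0, "y": 0, "z": 0, "yaw": 0}

```text
time_s: 19.78
tcp_pos: [0.6047, 0.1097, 0.2763]
orientation: [2.271, 2.136, -0.015]
wrist_force: [0.6, -0.1, 0.2]
gripper_width: 0.0359
```

```bash
python3 - <<'E'
from h import *
to((.604,.103,.024),86.6)
M=R.from_rotvec(state()['orientation']).as_matrix();print(M.round(3)[2])
w=grab("wrist","w12")
for c in blobs(w,(0,200,100),(6,255,255),(0,0,560,420)): print("red",cv2.boundingRect(c),rect(w,c,.222))
for c in blobs(w,(0,80,30),(18,230,200),(0,0,560,420))[:2]: print(cv2.boundingRect(c),rect(w,c,.052))
E
```

```text
t 19.78 tcp [0.6047 0.1097 0.2763] th 86.48 tilt 1.44 F [ 0.6 -0.1  0.2] w 0.0359 q6 0.15
yaw -0.12
shift mm [ -1.   -2.9 252.3]
[-0.023  0.011 -1.   ]
(369, 0, 122, 91) (746.8, 208.1, 119.1, 79.2, -28.01)
(3, 0, 245, 62) (461.5, 265.9, 234.5, 38.5, 8.36)
```

Emit:
carry_out:
  moves:
    - {"fingers": -1, "x": 0, "y": 0, "z": 0.015, "yaw": 0}
    - {"fingers": -1, "x": 0, "y": 0, "z": 0.03, "yaw": 0}
    - {"fingers": -1, "x": 0, "y": 0, "z": 0.035, "yaw": 0}
    - {"fingers": -1, "x": 0, "y": 0, "z": 0.035, "yaw": 0}
    - {"fingers": -1, "x": 0, "y": 0, "z": 0.035, "yaw": 0}
    - {"fingers": -1, "x": 0, "y": 0, "z": 0.03, "yaw": 0}
    - {"fingers": -1, "x": 0, "y": 0, "z": 0.025, "yaw": 0}
    - {"fingers": -1, "x": 0, "y": 0, "z": 0.015, "yaw": 0}
    - {"fingers": -1, "x": 0, "y": 0, "z": 0.01, "yaw": 0}
    - {"fingers": -1, "x": 0, "y": 0, "z": 0, "yaw": 0}

```text
time_s: 20.67
tcp_pos: [0.6059, 0.093, 0.0348]
orientation: [2.279, 2.129, -0.019]
wrist_force: [0.6, 0.1, -0.1]
gripper_width: 0.0856
```

```bash
python3 - <<'E'
from h import *
to((.604,.103,.024),86.6)
M=R.from_rotvec(state()['orientation']).as_matrix();print(M.round(3)[2])
w=grab("wrist","w13")
for c in blobs(w,(0,80,30),(18,230,200),(0,0,560,420))[:2]: print(cv2.boundingRect(c),rect(w,c,.052))
E
```

```text
t 20.67 tcp [0.6059 0.093  0.0348] th 86.11 tilt 1.48 F [ 0.6  0.1 -0.1] w 0.0856 q6 0.15
yaw -0.49
shift mm [10.1 -2.7 10.5]
[-0.024  0.009 -1.   ]
(227, 220, 111, 170) (604.4, 85.6, 79.5, 40.7, 86.23)
(492, 0, 68, 58) (690.6, 185.2, 24.9, 17.8, 0.03)
```

Emit:
carry_out:
  moves:
    - {"fingers": -1, "x": 0.005, "y": 0, "z": 0.005, "yaw": -0.2}
    - {"fingers": -1, "x": 0.004, "y": 0, "z": 0.004, "yaw": 0}
    - {"fingers": -1, "x": 0, "y": 0, "z": 0, "yaw": 0}
    - {"fingers": 0.3, "x": 0, "y": 0, "z": 0, "yaw": 0}
    - {"fingers": 0.3, "x": 0, "y": 0, "z": 0, "yaw": 0}
    - {"fingers": 0.3, "x": 0, "y": 0, "z": 0, "yaw": 0}
    - {"fingers": 0.3, "x": 0, "y": 0, "z": 0, "yaw": 0}
    - {"fingers": 0.3, "x": 0, "y": 0, "z": 0, "yaw": 0}
    - {"fingers": 0.3, "x": 0, "y": 0, "z": 0, "yaw": 0}
    - {"fingers": 0.3, "x": 0, "y": 0, "z": 0, "yaw": 0}
  force: 30

```text
time_s: 21.55
tcp_pos: [0.6097, 0.1026, 0.0317]
orientation: [2.27, 2.129, -0.007]
wrist_force: [-1.2, 0.9, -0.5]
gripper_width: 0.0398
```

Emit:
carry_out:
  moves:
    - {"fingers": -0.4, "x": 0, "y": 0, "z": 0, "yaw": 0}
    - {"fingers": -0.4, "x": 0, "y": 0, "z": 0, "yaw": 0}
    - {"fingers": -0.4, "x": 0, "y": 0, "z": 0, "yaw": 0}
    - {"fingers": -0.4, "x": 0, "y": 0, "z": -0.01, "yaw": 0}
    - {"fingers": -0.4, "x": 0, "y": 0, "z": -0.025, "yaw": 0}
    - {"fingers": -0.4, "x": 0, "y": 0, "z": -0.035, "yaw": 0}
    - {"fingers": -0.4, "x": 0, "y": 0, "z": -0.035, "yaw": 0}
    - {"fingers": -0.4, "x": 0, "y": 0, "z": -0.035, "yaw": 0}
    - {"fingers": -0.4, "x": 0, "y": 0, "z": -0.035, "yaw": 0}
    - {"fingers": -0.4, "x": 0, "y": 0, "z": -0.035, "yaw": 0}

```text
time_s: 22.38
tcp_pos: [0.603, 0.1074, 0.2462]
orientation: [2.277, 2.135, -0.024]
wrist_force: [0.7, 0.4, 0.1]
gripper_width: 0.0597
```

```bash
python3 - <<'E'
from h import *
to((.604,.103,.28),86.6)
t=grab("top","t14"); w=grab("wrist","w14"); sc=grab("scene","s14")
axis(t,191,208,z=.052); axis(t,264,285,z=.052)
for c in blobs(t,(0,200,120),(6,255,255),(225,170,280,230),10)+blobs(t,(174,200,120),(180,255,255),(225,170,280,230),10): print("red",cv2.boundingRect(c),rect(t,c,.217))
def crop(im,x0,y0,x1,y1,W,H): return cv2.resize(im["color"][y0:y1,x0:x1],(W,H),interpolation=cv2.INTER_CUBIC)
cv2.imwrite("pics/c14.png",np.vstack([crop(t,180,170,300,230,800,300),np.hstack([crop(sc,240,190,360,280,400,300),crop(w,0,0,560,420,400,300)])]))
E
```

```text
t 22.38 tcp [0.603  0.1074 0.2462] th 86.30 tilt 1.45 F [0.7 0.4 0.1] w 0.0597 q6 0.16
yaw -0.3
shift mm [ -5.1   1.4 -33.7]
axis slope 0.0705 x0 0.5991 n 17 w 13.9 y 0.058..0.105 resid-to-lower mm [np.float64(3.6), np.float64(2.9)]
axis slope 0.0850 x0 0.5974 n 16 w 13.9 y -0.155..-0.111 resid-to-lower mm [np.float64(-3.1), np.float64(-4.4)]
red (244, 194, 15, 19) (593.4, -74.5, 52.1, 16.0, 32.46)
```

View pics/c14.png

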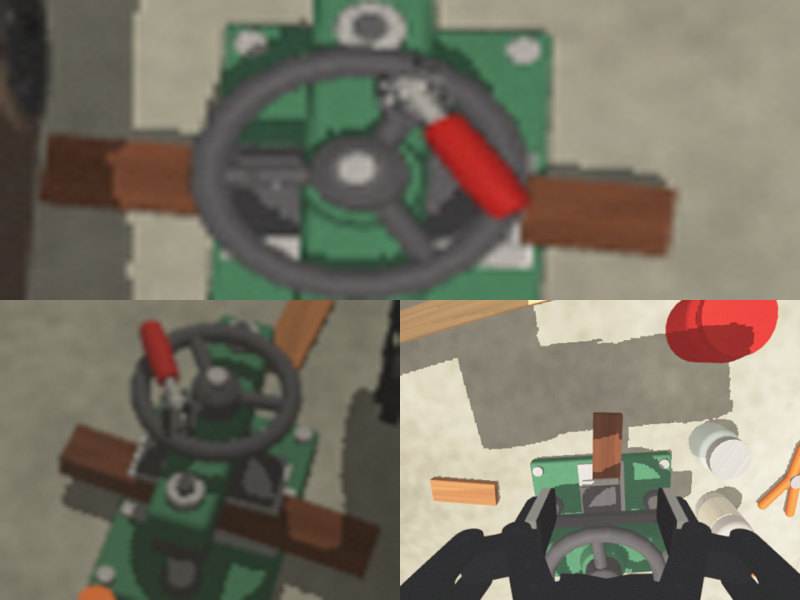

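The view shows both halves stacked like one block under the foot, with no step visible at either end. The red crank is still folded. From the top measurement the pin is at ≈(0.634,−0.049), which is 46 mm off the axis as it should be. Now to the crank.

Emit:
carry_out:
  moves:
    - {"fingers": -0.4, "x": 0, "y": 0, "z": -0.02, "yaw": 0}
    - {"fingers": -0.4, "x": -0.015, "y": 0, "z": -0.02, "yaw": 0}
    - {"fingers": -0.4, "x": -0.035, "y": 0, "z": 0, "yaw": 0}
    - {"fingers": -0.4, "x": -0.035, "y": 0, "z": 0, "yaw": 0}
    - {"fingers": -0.4, "x": -0.035, "y": 0, "z": 0, "yaw": 0}
    - {"fingers": -0.4, "x": -0.035, "y": 0, "z": 0, "yaw": 0}
    - {"fingers": -0.4, "x": -0.025, "y": 0, "z": 0, "yaw": 3}
    - {"fingers": -0.4, "x": 0, "y": 0, "z": 0, "yaw": 6.5}
    - {"fingers": -0.4, "x": 0, "y": 0, "z": 0, "yaw": 7}
    - {"fingers": -0.4, "x": 0, "y": 0, "z": 0, "yaw": 7}

```text
time_s: 23.37
tcp_pos: [0.5867, -0.0788, 0.2851]
orientation: [2.671, 1.624, -0.028]
wrist_force: [-0.3, 0.7, -1.0]
gripper_width: 0.0597
```

Emit:
carry_out:
  moves:
    - {"fingers": -0.4, "x": 0, "y": 0, "z": 0, "yaw": 7}
    - {"fingers": -0.4, "x": 0, "y": 0, "z": 0, "yaw": 7}
    - {"fingers": -0.4, "x": 0, "y": 0, "z": 0, "yaw": 7}
    - {"fingers": -0.4, "x": 0, "y": 0, "z": 0, "yaw": 5}
    - {"fingers": -0.4, "x": 0, "y": 0, "z": 0, "yaw": 0}

```text
time_s: 23.78
tcp_pos: [0.584, -0.0795, 0.2793]
orientation: [2.978, 0.955, -0.036]
wrist_force: [0.7, 0.9, 0.1]
gripper_width: 0.0596
```

```bash
python3 - <<'E'
from h import *
to((.585,-.080,.198),32.5)
M=R.from_rotvec(state()['orientation']).as_matrix();print(M.round(3)[2])
w=grab("wrist","w15")
for c in blobs(w,(0,180,70),(6,255,255),(0,0,560,420))+blobs(w,(174,180,70),(180,255,255),(0,0,560,420)): print("red",cv2.boundingRect(c),rect(w,c,.217))
E
```

```text
t 23.78 tcp [ 0.584  -0.0795  0.2793] th 35.54 tilt 1.55 F [0.7 0.9 0.1] w 0.0596 q6 0.72
yaw 3.04
shift mm [ 2.7  0.5 81.3]
[-0.026  0.006 -1.   ]
red (279, 160, 34, 93) (596.1, -78.0, 56.8, 19.4, 32.75)
```

Emit:
carry_out:
  moves:
    - {"fingers": -0.4, "x": 0.003, "y": 0.003, "z": 0.01, "yaw": 2.8}
    - {"fingers": -0.4, "x": 0, "y": 0, "z": 0.02, "yaw": 0}
    - {"fingers": -0.4, "x": 0, "y": 0, "z": 0.02, "yaw": 0}
    - {"fingers": -0.4, "x": 0, "y": 0, "z": 0.015, "yaw": 0}
    - {"fingers": -0.4, "x": 0, "y": 0, "z": 0.008, "yaw": 0}
    - {"fingers": -0.4, "x": 0, "y": 0, "z": 0, "yaw": 0}

```text
time_s: 24.33
tcp_pos: [0.5859, -0.0814, 0.2015]
orientation: [2.991, 0.918, -0.04]
wrist_force: [0.1, -0.1, 0.3]
gripper_width: 0.0599
```

```bash
python3 - <<'E'
from h import *
to((.5865,-.0818,.198),32.6)
w=grab("wrist","w16")
for c in blobs(w,(0,180,60),(6,255,255),(0,0,560,420))+blobs(w,(174,180,60),(180,255,255),(0,0,560,420)): print("red",cv2.boundingRect(c),rect(w,c,.215))
E
```

```text
t 24.33 tcp [ 0.5859 -0.0814  0.2015] th 34.13 tilt 1.63 F [ 0.1 -0.1  0.3] w 0.0599 q6 0.75
yaw 1.53
shift mm [0.4 0.7 3.5]
red (267, 201, 52, 139) (594.9, -78.5, 61.5, 20.2, 35.72)
```

Emit:
carry_out:
  moves:
    - {"fingers": -0.4, "x": 0, "y": 0.001, "z": 0.002, "yaw": 1}
    - {"fingers": 1, "x": 0, "y": 0, "z": 0, "yaw": 0}
    - {"fingers": 1, "x": 0, "y": 0, "z": 0, "yaw": 0}
    - {"fingers": 1, "x": 0, "y": 0, "z": 0, "yaw": 0}
    - {"fingers": 1, "x": 0, "y": 0, "z": 0, "yaw": 0}
    - {"fingers": 1, "x": 0, "y": 0, "z": 0, "yaw": 0}
    - {"fingers": 1, "x": 0, "y": 0, "z": 0, "yaw": 0}
  force: 25

```text
time_s: 24.97
tcp_pos: [0.5876, -0.0823, 0.2035]
orientation: [2.996, 0.893, -0.033]
wrist_force: [0.8, -0.5, -2.1]
gripper_width: 0.0189
```

Emit:
carry_out:
  moves:
    - {"fingers": 1, "x": 0.001, "y": 0, "z": -0.01, "yaw": 0}
    - {"fingers": 1, "x": 0.0026, "y": 0, "z": -0.01, "yaw": 0}
    - {"fingers": 1, "x": 0.0043, "y": 0, "z": -0.009, "yaw": 0}
    - {"fingers": 1, "x": 0.006, "y": 0, "z": -0.008, "yaw": 0}
    - {"fingers": 1, "x": 0, "y": 0, "z": 0, "yaw": 0}

```text
time_s: 25.38
tcp_pos: [0.6009, -0.0734, 0.2426]
orientation: [2.997, 0.893, -0.035]
wrist_force: [3.5, 1.4, -6.2]
gripper_width: 0.0189
```

```bash
python3 - <<'E'
from h import *
to((.6355,-.0507,.2565),33)
w=grab("top","t17")
E
```

```text
t 25.38 tcp [ 0.6009 -0.0734  0.2426] th 33.17 tilt 1.52 F [ 3.5  1.4 -6.2] w 0.0189 q6 0.78
yaw 0.17
shift mm [ 41.    0.1 -14.9]
```

Emit:
carry_out:
  moves:
    - {"fingers": 1, "x": 0.0074, "y": 0, "z": -0.007, "yaw": 0}
    - {"fingers": 1, "x": 0.0085, "y": 0, "z": -0.0055, "yaw": 0}
    - {"fingers": 1, "x": 0.0093, "y": 0, "z": -0.004, "yaw": 0}
    - {"fingers": 1, "x": 0.0095, "y": 0, "z": -0.002, "yaw": 0}
    - {"fingers": 1, "x": 0.006, "y": 0, "z": 0, "yaw": 0}
    - {"fingers": 1, "x": 0, "y": 0, "z": 0, "yaw": 0}

```text
time_s: 25.93
tcp_pos: [0.6358, -0.0507, 0.2608]
orientation: [2.995, 0.893, -0.043]
wrist_force: [-0.8, -3.1, -3.5]
gripper_width: 0.0174
```

```bash
python3 - <<'E'
from h import *
to((.6355,-.0507,.2615),33)
E
```

```text
t 25.93 tcp [ 0.6358 -0.0507  0.2608] th 33.18 tilt 1.82 F [-0.8 -3.1 -3.5] w 0.0174 q6 0.83
yaw 0.18
shift mm [-0.3 -0.1 -0.7]
```

Emit:
carry_out:
  moves:
    - {"fingers": 1, "x": 0.003, "y": 0, "z": 0, "yaw": 0}
    - {"fingers": 1, "x": 0.003, "y": 0, "z": 0, "yaw": 0}
    - {"fingers": 1, "x": 0.002, "y": 0, "z": 0, "yaw": 0}

```text
time_s: 26.18
tcp_pos: [0.6427, -0.046, 0.2605]
orientation: [2.995, 0.893, -0.044]
wrist_force: [-1.2, -2.1, 1.5]
gripper_width: 0.0152
```

```bash
python3 - <<'E'
from h import *
to((.6355,-.0507,.2615),33)
w=grab("wrist","w18"); t=grab("top"); sc=grab("scene")
for n,im in(("w",w),("t",t),("s",sc)):
  for c in blobs(im,(0,180,60),(6,255,255),(200,100,340,300) if n!="w" else (100,100,460,420),8)+blobs(im,(174,180,60),(180,255,255),(200,100,340,300)if n!="w" else (100,100,460,420),8): print(n,cv2.boundingRect(c))
print(proj(sc,[[.6355,-.0507,.288],[.6355,-.0507,.232]]).round(1).tolist())
E
```

```text
t 26.18 tcp [ 0.6427 -0.046   0.2605] th 33.20 tilt 1.85 F [-1.2 -2.1  1.5] w 0.0152 q6 0.84
yaw 0.2
shift mm [-8.7  0.  -0.7]
w (269, 258, 41, 106)
[[294.0, 200.5], [293.5, 215.1]]
```

Emit:
carry_out:
  moves:
    - {"fingers": -0.4, "x": 0, "y": 0, "z": 0, "yaw": 0}
    - {"fingers": -0.4, "x": 0, "y": 0, "z": 0, "yaw": 0}
    - {"fingers": -0.4, "x": 0, "y": 0, "z": 0, "yaw": 0}
    - {"fingers": -0.4, "x": 0, "y": 0, "z": 0, "yaw": 0}
    - {"fingers": -0.4, "x": -0.015, "y": 0, "z": 0, "yaw": 0}
    - {"fingers": -0.4, "x": -0.02, "y": 0, "z": 0, "yaw": 0}
    - {"fingers": -0.4, "x": -0.015, "y": 0, "z": 0, "yaw": 0}
    - {"fingers": 1, "x": 0, "y": 0, "z": 0, "yaw": 0}
    - {"fingers": 1, "x": 0, "y": 0, "z": 0, "yaw": 0}
    - {"fingers": 1, "x": 0, "y": 0, "z": 0, "yaw": 0}

```text
time_s: 27.17
tcp_pos: [0.6007, -0.0725, 0.2622]
orientation: [2.996, 0.894, -0.035]
wrist_force: [0.7, -0.4, 0.3]
gripper_width: 0.0241
```

Emit:
carry_out:
  moves:
    - {"fingers": 1, "x": 0, "y": 0, "z": 0, "yaw": 0}
    - {"fingers": 1, "x": 0, "y": 0, "z": 0, "yaw": 0}
    - {"fingers": 1, "x": 0, "y": 0, "z": 0, "yaw": 0}
    - {"fingers": 1, "x": 0, "y": 0, "z": 0, "yaw": 0}

```text
time_s: 27.5
tcp_pos: [0.6024, -0.0714, 0.262]
orientation: [2.996, 0.896, -0.034]
wrist_force: [-0.8, -1.0, 0.5]
gripper_width: 0.0
```

```bash
python3 - <<'E'
from h import *
to((.6355,-.0507,.2615),33)
w=grab("wrist","w19")
for c in blobs(w,(0,180,60),(6,255,255),(0,0,560,420),8)+blobs(w,(174,180,60),(180,255,255),(0,0,560,420),8): print(cv2.boundingRect(c),rect(w,c,.288), cv2.minAreaRect(c))
q=np.array([.6355,-.0507,0]); print("upright exp: tip",proj(w,q+[0,0,.288]),"sleeve base",proj(w,q+[0,0,.232]))
E
```

```text
t 27.50 tcp [ 0.6024 -0.0714  0.262 ] th 33.28 tilt 1.51 F [-0.8 -1.   0.5] w 0.0000 q6 0.78
yaw 0.28
shift mm [39.   0.9 -0.5]
(266, 164, 53, 90) (637.4, -51.0, 31.2, 17.3, 30.92) ((292.0355224609375, 208.50254821777344), (52.010345458984375, 88.7738265991211), 4.085616588592529)
upright exp: tip [[287.95982392 214.36934745]] sleeve base [[287.25577836 174.44984542]]
```

Emit:
carry_out:
  moves:
    - {"fingers": 1, "x": 0.008, "y": 0, "z": -0.002, "yaw": 0}
    - {"fingers": 1, "x": 0.006, "y": 0, "z": -0.003, "yaw": 0}
    - {"fingers": 1, "x": 0.003, "y": 0, "z": 0, "yaw": 0}
    - {"fingers": 1, "x": 0.002, "y": 0, "z": 0, "yaw": 0}
    - {"fingers": 1, "x": 0.002, "y": 0, "z": 0, "yaw": 0}

```text
time_s: 27.97
tcp_pos: [0.6201, -0.0595, 0.267]
orientation: [2.995, 0.896, -0.044]
wrist_force: [-11.9, -6.7, 4.8]
gripper_width: -0.0003
```

```bash
python3 - <<'E'
from h import *
to((.6355,-.0507,.2615),33)
w=grab("wrist")
for c in blobs(w,(0,180,60),(6,255,255),(0,0,560,420),8)+blobs(w,(174,180,60),(180,255,255),(0,0,560,420),8): print(cv2.boundingRect(c),rect(w,c,.288))
q=np.array([.6355,-.0507,0]); print("upright exp: tip",proj(w,q+[0,0,.288]),"sleeve base",proj(w,q+[0,0,.232]))
E
```

```text
t 27.97 tcp [ 0.6201 -0.0595  0.267 ] th 33.30 tilt 1.84 F [-11.9  -6.7   4.8] w -0.0003 q6 0.81
yaw 0.3
shift mm [17.9  1.   4.9]
(267, 196, 48, 81) (645.0, -45.3, 31.0, 16.8, 34.68)
upright exp: tip [[288.33946837 264.95265783]] sleeve base [[287.67952198 212.54138617]]
```

Emit:
carry_out:
  moves:
    - {"fingers": 1, "x": -0.004, "y": 0, "z": 0, "yaw": 0}
    - {"fingers": 1, "x": -0.003, "y": 0, "z": -0.012, "yaw": 0}
    - {"fingers": 1, "x": 0, "y": 0, "z": -0.015, "yaw": 0}
    - {"fingers": 1, "x": 0, "y": 0, "z": -0.006, "yaw": 0}
    - {"fingers": 1, "x": 0.01, "y": 0, "z": 0, "yaw": 0}
    - {"fingers": 1, "x": 0.01, "y": 0.001, "z": 0, "yaw": 0}
    - {"fingers": 1, "x": 0.007, "y": 0, "z": 0, "yaw": 0}
    - {"fingers": 1, "x": 0, "y": 0, "z": 0, "yaw": 0}

```text
time_s: 28.68
tcp_pos: [0.6411, -0.0462, 0.2985]
orientation: [2.995, 0.897, -0.047]
wrist_force: [0.2, 0.5, -0.2]
gripper_width: 0.0002
```

```bash
python3 - <<'E'
from h import *
to((.6377,-.048,.288),33)
w=grab("wrist")
for c in blobs(w,(0,180,60),(6,255,255),(0,0,560,420),8)+blobs(w,(174,180,60),(180,255,255),(0,0,560,420),8): print(cv2.boundingRect(c),rect(w,c,.288))
for q in ([.6377,-.048,0],): print("upright exp: tip",proj(w,np.array(q)+[0,0,.288]),"sleeve base",proj(w,np.array(q)+[0,0,.232]))
E
```

```text
t 28.68 tcp [ 0.6411 -0.0462  0.2985] th 33.34 tilt 1.91 F [ 0.2  0.5 -0.2] w 0.0002 q6 0.83
yaw 0.34
shift mm [-3.5 -0.5 10.6]
(270, 220, 38, 42) (652.7, -40.2, 20.2, 17.0, 33.19)
upright exp: tip [[284.79096752 273.80504847]] sleeve base [[285.20372786 227.89832215]]
```

Emit:
carry_out:
  moves:
    - {"fingers": 1, "x": -0.003, "y": 0, "z": 0.005, "yaw": 0}
    - {"fingers": 1, "x": 0, "y": 0, "z": 0.004, "yaw": 0}
    - {"fingers": 1, "x": 0, "y": 0, "z": 0.003, "yaw": 0}
    - {"fingers": 1, "x": 0, "y": 0, "z": 0.003, "yaw": 0}
    - {"fingers": 1, "x": 0, "y": 0, "z": 0.003, "yaw": 0}

```text
time_s: 29.15
tcp_pos: [0.6381, -0.0484, 0.2799]
orientation: [2.995, 0.897, -0.042]
wrist_force: [-1.0, 1.7, 8.8]
gripper_width: 0.0001
```

Emit:
carry_out:
  moves:
    - {"fingers": 1, "x": 0, "y": 0, "z": 0.003, "yaw": 0}
    - {"fingers": 1, "x": 0, "y": 0, "z": 0.003, "yaw": 0}
    - {"fingers": 1, "x": 0, "y": 0, "z": 0.003, "yaw": 0}

```text
time_s: 29.4
tcp_pos: [0.6392, -0.0486, 0.2753]
orientation: [2.992, 0.895, -0.027]
wrist_force: [-4.2, 3.1, 32.5]
gripper_width: -0.0002
```

Emit:
carry_out:
  moves:
    - {"fingers": 1, "x": 0, "y": 0, "z": 0.003, "yaw": 0}
    - {"fingers": 1, "x": 0, "y": 0, "z": 0.003, "yaw": 0}

```text
time_s: 29.57
tcp_pos: [0.6399, -0.0487, 0.2755]
orientation: [2.989, 0.894, -0.014]
wrist_force: [-6.9, 3.0, 22.5]
gripper_width: -0.0004
```

Latched: the tip bottomed at z≈0.2755 (0.276 expected) with a clear force rise. Now I rise, open, and come down around the sleeve.

Emit:
carry_out:
  moves:
    - {"fingers": 1, "x": 0, "y": 0, "z": -0.01, "yaw": 0}
    - {"fingers": 1, "x": 0, "y": 0, "z": -0.02, "yaw": 0}
    - {"fingers": -0.4, "x": 0, "y": 0, "z": -0.005, "yaw": 0}
    - {"fingers": -0.4, "x": 0, "y": 0, "z": 0, "yaw": 0}
    - {"fingers": -0.4, "x": 0, "y": 0, "z": 0, "yaw": 0}
    - {"fingers": -0.4, "x": 0, "y": 0, "z": 0, "yaw": 0}
    - {"fingers": -0.4, "x": 0, "y": 0, "z": 0, "yaw": 0}
    - {"fingers": -0.4, "x": 0, "y": 0, "z": 0, "yaw": 0}

```text
time_s: 30.23
tcp_pos: [0.6379, -0.0487, 0.3087]
orientation: [2.991, 0.892, -0.018]
wrist_force: [-0.6, -0.6, -0.2]
gripper_width: 0.06
```

```bash
cat >> h.py <<'E'
def wind(n=5,step=25,c=(.592,-.029),r=.046):
    s=state(); M=R.from_rotvec(s["orientation"]).as_matrix(); p=s["tcp_pos"][:2]-c; a=np.degrees(np.arctan2(p[1],p[0])); f=s["wrist_force"]
    tang=np.array([np.sin(np.radians(a)),-np.cos(np.radians(a))]); rad=p/np.linalg.norm(p)
    print("t %.2f ang %.1f rad %.1f z %.4f w %.4f Ftan %.1f Frad %.1f Fz %.1f"%(s["time_s"],a,1000*np.linalg.norm(p),s["tcp_pos"][2],s["gripper_width"],f[:2]@tang,f[:2]@rad,f[2]))
    q=np.r_[p,0]
    for i in range(n):
        b=np.radians(a-step*(i+1)); qn=np.r_[r*np.cos(b),r*np.sin(b),0]; print((M.T@(qn-q)*1000).round(1)[:2],end=" "); q=qn
    print()
E
python3 - <<'E'
from h import *
to((.636,-.0485,.238),33)
w=grab("wrist","w20")
for c in blobs(w,(0,180,60),(6,255,255),(0,0,560,420),8)+blobs(w,(174,180,60),(180,255,255),(0,0,560,420),8): print(cv2.boundingRect(c),rect(w,c,.276))
for q in ([.636,-.048,0],): print("upright exp: tip",proj(w,np.array(q)+[0,0,.276]),"sleeve base",proj(w,np.array(q)+[0,0,.22]))
E
```

```text
t 30.23 tcp [ 0.6379 -0.0487  0.3087] th 33.20 tilt 1.32 F [-0.6 -0.6 -0.2] w 0.0600 q6 0.83
yaw 0.2
shift mm [-0.3 -2.3 70.7]
(270, 204, 35, 57) (645.1, -45.3, 31.0, 17.4, 29.19)
upright exp: tip [[282.00068674 249.06325667]] sleeve base [[282.09582054 213.5359774 ]]
```

Emit:
carry_out:
  moves:
    - {"fingers": -0.4, "x": 0, "y": 0, "z": 0.01, "yaw": 0}
    - {"fingers": -0.4, "x": 0, "y": 0, "z": 0.02, "yaw": 0}
    - {"fingers": -0.4, "x": 0, "y": 0, "z": 0.02, "yaw": 0}
    - {"fingers": -0.4, "x": 0, "y": 0, "z": 0.012, "yaw": 0}
    - {"fingers": -0.4, "x": 0, "y": 0, "z": 0.004, "yaw": 0}
    - {"fingers": 1, "x": 0, "y": 0, "z": 0, "yaw": 0}
    - {"fingers": 1, "x": 0, "y": 0, "z": 0, "yaw": 0}
    - {"fingers": 1, "x": 0, "y": 0, "z": 0, "yaw": 0}
    - {"fingers": 1, "x": 0, "y": 0, "z": 0, "yaw": 0}
    - {"fingers": 1, "x": 0, "y": 0, "z": 0, "yaw": 0}
  force: 70

```text
time_s: 31.12
tcp_pos: [0.6364, -0.0494, 0.236]
orientation: [2.994, 0.893, -0.023]
wrist_force: [1.5, -2.5, -8.4]
gripper_width: 0.0185
```

```bash
python3 -c "
from h import *
to(); wind()"
```

```text
t 31.12 tcp [ 0.6364 -0.0494  0.236 ] th 33.21 tilt 1.30 F [ 1.5 -2.5 -8.4] w 0.0185 q6 0.83
t 31.12 ang -24.7 rad 48.8 z 0.2360 w 0.0185 Ftan 1.7 Frad 2.4 Fz -8.4
[-20.3   4.3] [-19.8  -1.9] [-17.2 -10.1] [-11.3 -16.4] [ -3.3 -19.6]
```

Emit:
carry_out:
  moves:
    - {"fingers": 1, "x": -0.01, "y": 0.003, "z": 0.001, "yaw": 0}
    - {"fingers": 1, "x": -0.02, "y": 0.002, "z": 0, "yaw": 0}
    - {"fingers": 1, "x": -0.019, "y": -0.006, "z": 0, "yaw": 0}
    - {"fingers": 1, "x": -0.014, "y": -0.013, "z": 0, "yaw": 0}

```text
time_s: 31.45
tcp_pos: [0.5857, -0.0748, 0.2372]
orientation: [2.98, 0.893, 0.015]
wrist_force: [10.0, -14.9, -8.8]
gripper_width: 0.0187
```

```bash
python3 -c "
from h import *
to(); wind()"
```

```text
t 31.45 tcp [ 0.5857 -0.0748  0.2372] th 33.35 tilt 1.83 F [ 10.  -14.9  -8.8] w 0.0187 q6 0.77
t 31.45 ang -97.9 rad 46.2 z 0.2372 w 0.0187 Ftan -12.0 Frad 13.4 Fz -8.8
[-11.7 -16.2] [ -3.9 -19.5] [  4.7 -19.3] [ 12.5 -15.5] [17.9 -8.8]
```

Emit:
carry_out:
  moves:
    - {"fingers": 1, "x": -0.0125, "y": -0.0155, "z": 0.001, "yaw": 0}
    - {"fingers": 1, "x": -0.0055, "y": -0.0195, "z": 0.001, "yaw": 0}
    - {"fingers": 1, "x": 0.003, "y": -0.02, "z": 0.0005, "yaw": 0}
    - {"fingers": 1, "x": 0.0115, "y": -0.0165, "z": 0, "yaw": 0}

```text
time_s: 31.78
tcp_pos: [0.5492, -0.0235, 0.2373]
orientation: [2.964, 0.88, 0.053]
wrist_force: [-1.4, -11.7, -9.3]
gripper_width: 0.0184
```

```bash
python3 -c "
from h import *
to(); wind()"
```

```text
t 31.78 tcp [ 0.5492 -0.0235  0.2373] th 33.11 tilt 3.42 F [ -1.4 -11.7  -9.3] w 0.0184 q6 0.86
t 31.78 ang 172.6 rad 43.2 z 0.2373 w 0.0184 Ftan -11.7 Frad -0.1 Fz -9.3
[ 13.7 -13.8] [19.5 -4.2] [19.4  4.4] [15.7 12.2] [ 9.1 17.7]
```

Emit:
carry_out:
  moves:
    - {"fingers": 1, "x": 0.0137, "y": -0.0138, "z": 0.002, "yaw": 0}
    - {"fingers": 1, "x": 0.0195, "y": -0.0045, "z": 0.002, "yaw": 0}
    - {"fingers": 1, "x": 0.0195, "y": 0.0045, "z": 0.001, "yaw": 0}
    - {"fingers": 1, "x": 0.0157, "y": 0.012, "z": 0.001, "yaw": 0}

```text
time_s: 32.12
tcp_pos: [0.6012, 0.0167, 0.2363]
orientation: [2.962, 0.879, 0.043]
wrist_force: [-11.5, 5.3, -2.5]
gripper_width: 0.0183
```

```bash
python3 -c "
from h import *
to(); wind()"
```

```text
t 32.12 tcp [0.6012 0.0167 0.2363] th 33.08 tilt 3.33 F [-11.5   5.3  -2.5] w 0.0183 q6 0.95
t 32.12 ang 78.6 rad 46.6 z 0.2363 w 0.0183 Ftan -12.3 Frad 2.9 Fz -2.5
[10.4 17.1] [ 2.8 19.7] [-5.8 19. ] [-13.3  14.8] [-18.3   7.8]
```

Emit:
carry_out:
  moves:
    - {"fingers": 1, "x": 0.0104, "y": 0.017, "z": 0.001, "yaw": 0}
    - {"fingers": 1, "x": 0.003, "y": 0.0195, "z": 0.001, "yaw": 0}
    - {"fingers": 1, "x": -0.0055, "y": 0.019, "z": 0, "yaw": 0}

```text
time_s: 32.37
tcp_pos: [0.6382, -0.0174, 0.2368]
orientation: [2.974, 0.888, 0.039]
wrist_force: [8.9, 14.5, -9.0]
gripper_width: 0.018
```

```bash
python3 -c "
from h import *
to(); wind()"
```

```text
t 32.37 tcp [ 0.6382 -0.0174  0.2368] th 33.25 tilt 2.59 F [ 8.9 14.5 -9. ] w 0.0180 q6 0.88
t 32.37 ang 14.1 rad 47.7 z 0.2368 w 0.0180 Ftan -11.9 Frad 12.2 Fz -9.0
[-12.   16.4] [-16.6  10.9] [-19.7   2.9] [-19.1  -5.7] [-14.9 -13.2]
```

Emit:
carry_out:
  moves:
    - {"fingers": 1, "x": -0.011, "y": 0.0165, "z": 0.001, "yaw": 0}
    - {"fingers": 1, "x": -0.0165, "y": 0.011, "z": 0.001, "yaw": 0}

```text
time_s: 32.53
tcp_pos: [0.6346, -0.0522, 0.2365]
orientation: [2.979, 0.891, 0.054]
wrist_force: [1.8, 15.8, 6.4]
gripper_width: 0.018
```

Emit:
carry_out:
  moves:
    - {"fingers": 1, "x": -0.0195, "y": 0.003, "z": 0.001, "yaw": 0}

```text
time_s: 32.62
tcp_pos: [0.6225, -0.0651, 0.2362]
orientation: [2.979, 0.891, 0.065]
wrist_force: [14.3, 13.7, -2.9]
gripper_width: 0.0181
```

```bash
python3 -c "
from h import *
to(); wind(6,15)"
```

```text
t 32.62 tcp [ 0.6225 -0.0651  0.2362] th 33.33 tilt 3.00 F [14.3 13.7 -2.9] w 0.0181 q6 0.79
t 32.62 ang -49.8 rad 47.2 z 0.2362 w 0.0181 Ftan -19.8 Frad -1.3 Fz -2.9
[-12.1  -1.3] [-11.6  -3.2] [-10.3  -6.1] [-8.4 -8.6] [ -5.9 -10.4] [ -3.  -11.6]
```

Emit:
carry_out:
  moves:
    - {"fingers": 1, "x": 0, "y": 0, "z": 0, "yaw": 0}
    - {"fingers": 1, "x": 0, "y": 0, "z": 0, "yaw": 0}

```text
time_s: 32.78
tcp_pos: [0.6206, -0.0662, 0.2362]
orientation: [2.981, 0.888, 0.062]
wrist_force: [3.2, 5.0, -8.0]
gripper_width: 0.0183
```

```bash
python3 -c "
from h import *
to(); wind(6,15)
t=grab('top','t30')"
```

```text
t 32.78 tcp [ 0.6206 -0.0662  0.2362] th 33.23 tilt 2.87 F [ 3.2  5.  -8. ] w 0.0183 q6 0.79
t 32.78 ang -52.5 rad 46.9 z 0.2362 w 0.0183 Ftan -5.6 Frad -2.0 Fz -8.0
[-12.1  -1.6] [-11.4  -3.7] [-10.   -6.6] [-8.  -8.9] [ -5.4 -10.7] [ -2.5 -11.7]
```

Emit:
carry_out:
  moves:
    - {"fingers": 1, "x": -0.012, "y": -0.0015, "z": 0.001, "yaw": 0}
    - {"fingers": 1, "x": -0.0115, "y": -0.0037, "z": 0.001, "yaw": 0}

```text
time_s: 33.0
tcp_pos: [0.6068, -0.0741, 0.236]
orientation: [2.971, 0.888, 0.092]
wrist_force: [23.4, -0.9, -5.0]
gripper_width: 0.0187
```

Emit:
carry_out:
  moves:
    - {"fingers": 1, "x": 0, "y": 0, "z": 0, "yaw": 0}
    - {"fingers": 1, "x": 0, "y": 0, "z": 0, "yaw": 0}

```text
time_s: 33.17
tcp_pos: [0.6077, -0.0741, 0.2363]
orientation: [2.968, 0.889, 0.095]
wrist_force: [0.4, 2.0, -6.1]
gripper_width: 0.018
```

```bash
python3 -c "
from h import *
to(); wind(6,15)"
```

```text
t 33.17 tcp [ 0.6077 -0.0741  0.2363] th 33.41 tilt 4.26 F [ 0.4  2.  -6.1] w 0.0180 q6 0.77
t 33.17 ang -70.8 rad 47.8 z 0.2363 w 0.0180 Ftan -1.0 Frad -1.8 Fz -6.1
[-10.7  -6.1] [-9.6 -7.1] [-7.4 -9.4] [ -4.7 -11. ] [ -1.7 -11.9] [  1.4 -11.9]
```

The turning force climbed from about 12 N running free to about 20 N with spring-back over roughly 1.1 rad, so the pair is clamped. I release and rise clear.

Emit:
carry_out:
  moves:
    - {"fingers": -0.5, "x": 0, "y": 0, "z": 0, "yaw": 0}
    - {"fingers": -0.5, "x": 0, "y": 0, "z": 0, "yaw": 0}
    - {"fingers": -0.5, "x": 0, "y": 0, "z": 0, "yaw": 0}
    - {"fingers": -0.5, "x": 0, "y": 0, "z": 0, "yaw": 0}
    - {"fingers": -0.5, "x": 0, "y": 0, "z": -0.01, "yaw": 0}
    - {"fingers": -0.5, "x": 0, "y": 0, "z": -0.02, "yaw": 0}
    - {"fingers": -0.5, "x": 0, "y": 0, "z": -0.03, "yaw": 0}
    - {"fingers": -0.5, "x": 0, "y": 0, "z": -0.03, "yaw": 0}
    - {"fingers": -0.5, "x": 0, "y": 0, "z": -0.03, "yaw": 0}

```text
time_s: 33.92
tcp_pos: [0.599, -0.0703, 0.3591]
orientation: [2.97, 0.891, 0.084]
wrist_force: [-0.4, -0.9, 0.0]
gripper_width: 0.0637
```

Emit:
carry_out:
  moves:
    - {"fingers": -0.5, "x": -0.02, "y": 0.02, "z": 0, "yaw": 0}
    - {"fingers": -0.5, "x": -0.025, "y": 0.025, "z": 0, "yaw": 0}
    - {"fingers": -0.5, "x": -0.025, "y": 0.025, "z": 0, "yaw": 0}
    - {"fingers": -0.5, "x": -0.025, "y": 0.025, "z": 0, "yaw": 0}
    - {"fingers": -0.5, "x": -0.025, "y": 0.025, "z": 0, "yaw": 0}
    - {"fingers": -0.5, "x": -0.025, "y": 0.025, "z": 0, "yaw": 0}
    - {"fingers": -0.5, "x": -0.025, "y": 0.025, "z": 0, "yaw": 0}
    - {"fingers": -0.5, "x": -0.02, "y": 0.02, "z": 0, "yaw": 0}
    - {"fingers": -0.5, "x": 0, "y": 0, "z": 0, "yaw": 0}
    - {"fingers": -0.5, "x": 0, "y": 0, "z": 0, "yaw": 0}

```text
time_s: 34.75
tcp_pos: [0.5424, -0.3443, 0.3828]
orientation: [2.953, 0.892, 0.113]
wrist_force: [-0.4, 0.5, -0.3]
gripper_width: 0.064
```

```bash
python3 - <<'E'
from h import *
to()
t=grab("top","t40"); sc=grab("scene","s40")
axis(t,188,208,z=.052); axis(t,262,285,z=.052)
for n,im in(("t",t),("s",sc)):
  for c in blobs(im,(0,170,50),(6,255,255),(215,140,340,260),8)+blobs(im,(174,170,50),(180,255,255),(215,140,340,260),8): print(n,cv2.boundingRect(c))
h=np.array([.592+.046*np.cos(np.radians(-71)),-.029+.046*np.sin(np.radians(-71)),0])
for nm,L in(("latched",.064),("drawn",.076)): print(nm,"tip/base scene",proj(sc,[h+[0,0,.212+L],h+[0,0,.212+L-.056]]).round(1).tolist(),"top",proj(t,[h+[0,0,.212+L],h+[0,0,.212+L-.056]]).round(1).tolist())
def crop(im,x0,y0,x1,y1,W,H): return cv2.resize(im["color"][y0:y1,x0:x1],(W,H),interpolation=cv2.INTER_CUBIC)
cv2.imwrite("pics/c40.png",np.hstack([crop(sc,240,180,360,280,440,366),crop(t,180,165,290,257,360,366)]))
E
```

```text
t 34.75 tcp [ 0.5424 -0.3443  0.3828] th 33.73 tilt 5.24 F [-0.4  0.5 -0.3] w 0.0640 q6 0.30
axis slope 0.0860 x0 0.5981 n 20 w 14.1 y 0.058..0.114 resid-to-lower mm [np.float64(4.5), np.float64(2.8)]
axis slope 0.1148 x0 0.6008 n 18 w 13.6 y -0.155..-0.105 resid-to-lower mm [np.float64(-2.6), np.float64(-5.6)]
t (245, 192, 8, 7)
s (286, 193, 6, 4)
latched tip/base scene [[288.6, 193.1], [288.3, 207.6]] top [[249.8, 194.2], [250.2, 197.4]]
drawn tip/base scene [[288.7, 189.9], [288.4, 204.6]] top [[249.7, 193.4], [250.1, 196.7]]
```

View pics/c40.png

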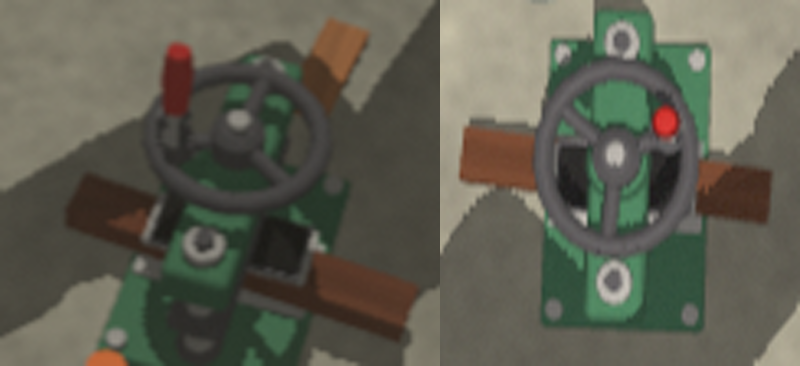

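```bash
python3 -c "
from rig import *
print(close_job())"
```

```text
the job is handed in; nothing more can be done
None
```

I carried out the whole task and handed the job in at about 35 s. I had no direct reading of clamp force or latch travel, so "clamped tight" and "latched" rest on arm forces and camera pictures.

**What I did**
- **Placing:** I fed the dark half (right of the press) onto the lower half from the right side. I squeezed the stack square at each end and pushed its near end even. The first two grips held the half crooked, so I set it down and took it again twice. One of those set-downs briefly rested its tip on the lower half.
- **Crank:** I swung it up until it stood firmly against its stop (about 14 N). Then I pushed it down until it bottomed at 0.2755 m, where a latched tip should be at 0.276 m.
- **Winding:** I turned the wheel clockwise about 1.1 turns. The turning force rose from about 12 N running free to about 22 N over roughly the last 1.1 rad, with a slight spring-back. I then opened the fingers and moved well clear.

**What the last checks showed**
- **Crank:** it stands upright, and its tip height fits the latched position better than the drawn one.
- **Flush:** no step shows at either end of the stack, and the squeezes closed to 39.4 and 39.8 mm on a 40 mm width. The pictures can't show steps of a millimetre or two.
- **Position of the pair:** I pushed it about 8 mm along the press, and it turned a degree or two from where the lower half first lay.

**Checks that were unclear or disagreed**
- **Force when held:** it read only 1–6 N, against the stated 10 N. The tool re-zeroes its target when it stops, so I relied on the climbing turning force instead.
- **Wheel moved early?** Setting the crank against its stop may have turned the wheel slightly anticlockwise before latching.
- **Other things on the bench:** I did not measure them again at the end; I never aimed at or felt contact with any of them.

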